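# Hook down the high hatch of the drying cabinet

## Robot

A 6-joint arm with a two-finger parallel gripper is mounted at the origin on a cart in front of the work surface, level with it; the furniture and walls round the work are solid. World frame = base frame: x ahead of the robot, y to its left, z up, the work surface at z = 0. Lengths are in m, angles in rad, forces in N, time in s.
With the tool pointing down it reaches from about 0.35 to 0.925 m from the base axis. Payload 6.4 kg.
Tool frame: the origin (TCP) lies between the finger pads; the fingertips stand 17 mm ahead of it and the grasp point (between the pads) lies 2 mm behind it (r.tcp_to_tips is the distance from the TCP to the fingertips, in m); z points along the fingers, y is the line along which they close (so a half turn about z gives the same grasp; the last joint's range is limited). The gripper opens to 94 mm and grips with 3 to 60 N. Pads are 16 mm wide; open, the fingers measure 119 mm over their backs; the gripper's body (75 mm by 177 mm) begins 78 mm behind the grasp point.
Start: joints at [-1.497, 0.245, 1.558, -0, 1.339, -0.174], TCP at [0.159, -0.63, 0.195] pointing down, gripper open.
Joint ranges: [-3.13, 3.13], [-1.02, 2.26], [0.13, 2.54], [-0.95, 4.09], [0.21, 2.88], [-2.74, 2.74]. Speed limits (rad/s): [2.57, 2.57, 3.14, 3.14, 3.14, 3.14].

## Interface

Orientations are given as a rotation vector (axis times angle).
In Python, from bench import r gives the robot as it stands.
- The arm moves only by the shell command python3 -m crank 'ROWS' [FORCE]. ROWS is JSON, one flat list of numbers, 5 for each row, row after row: the finger opening in m, from 0 to 0.094, then the shift along the tool's x, y, z in m, then the turn about the tool's z in rad. In form: [jaw, tx, ty, tz, turn, jaw, tx, ty, tz, turn, ...]. A call has 1 to 8 rows; each row shifts and turns the commanded pose from where the row before left it, along the tool's axes as they then stand; what a row does not reach is not made up. A row lasts 1/12 s, in which the tool goes at most 41.7 mm and 7.16 degrees, less where a joint would pass 70% of its speed; a pose out of reach is approached as far as the arm can. A call with a gripper value outside its range is refused whole. The fingers move at their own pace and stop on an object; FORCE is the grip in N (left out, the last holds). Time passes only in rows, so rows that do not move let the fingers close. It gives the time, the measured TCP pose, the force, the opening and the grip force at its end, in the units of the state.
- r.state(): the state, without advancing time (a new reading comes with each control period).
- r.capture(name): name is "scene" or "top" or "wrist"; returns a dict with "frame" (420x560x3 uint8, red, green, blue), "mtx" (3x3 intrinsics, pixels), "k1" (the pictures are not rectified: a ray, as slopes to the right and down, at radius r is drawn at 1 + k1 r^2 times it, then the intrinsics apply), "cam_to_world" (4x4, takes a point from camera to world coordinates); the wrist camera has in their place "tool_from_camera" (4x4, takes a point from camera to tool coordinates, whose origin is the TCP and whose axes are the flange's). Camera axes: x right, y down, z forward; pixel columns grow to the right and rows downward; lengths in m; the calibration is good to about 2 mm. A picture is of the moment at which its call begins: read the wrist's pose just before it. There is no depth.
- r.job_done(): hands the job in; it is judged then, once.
The state is a dict: "time": time; "qpos": joint angles; "dq": joint speeds; "effort": joint torques, N m; "tcp_pos": TCP position; "ee_rot": TCP orientation; "contact_force": force on the tool from outside, world axes, zero at the start; "torque": the same for the moment, N m; "finger_gap": finger opening in m; "gripper_force": force on a finger pad.
Only numpy, scipy, OpenCV 4.12 (cv2) and the standard library are available. Lean on these libraries where they do the work, as an engineer would, in place of code of your own. Each camera call takes 0.05 s, during which the arm holds its last target. There are 200 camera calls.

## Task

One of the three containers (amber bottle, white bottle, jar with the green lid) stands in the way of the blue hatch of the drying cabinet: first stand that one upright inside the white enamel tray and leave the other two and the small brown dropper bottle where they are. Then take the hook pole, pass its hook through the brass eye near the top of the hatch, and with it draw the hatch smoothly out and all the way down to its stop, without touching the hatch or cabinet with the hand. Finally unhook the pole and lay it flat on the desk, leaving the hatch fully down.

Things in the scene. Friction and masses are not known exactly. Their poses are not given: they have to be found in the camera images.
- cabinet: Fixed white drying cabinet, 200 wide (y) x 150 deep (x) x 330 high mm. Origin on the desk under the middle of its front face; x points into the cabinet, y to its left side as the robot sees it, z up. The front faces -x. The lower 144 mm are a plain closed front; the blue hatch is above.
- hatch (a joint): Angle of the blue hatch (172 wide, 158 high, 10 thick, 0.2 kg), hinged along its lower edge on a level line along the cabinet's y, 10 mm in front of its face, 150 mm above the desk. 0 = shut; grows as the top comes toward the robot and down; 1.57 = level; 1.95 = stop, fully down. Hinge friction 0.25 N m (damping 0.2 N m s) holds it where left; 2 to 5 N at the eye moves it. Starts at 0 to 0.2.
- hatch_hinge (a point): Point on the hatch's hinge line, in the middle of its width; 150 mm above the desk. Its frame turns with the hatch: z along the panel away from the hinge, x through the panel to the inside, y along the hinge.
- eye (a point): Centre of the brass ring on the hatch, mid-width, 125 mm along the panel from the hinge line, 30 mm off its outer face; about 275 mm above the desk when shut. The ring stands square to the panel: its hole runs level along the hinge line (cabinet y), so a hook goes in sideways. Hole 26 mm, wire 6 mm, outside 38 mm. Turns with the hatch.
- hook_pole: Loose pole, 90 g, flat on the desk. Origin on the underside, mid-handle; x to the hook, z up. Wooden handle 100 long x 14 wide (y) x 16 high mm, centred on the origin, axis at z = 8 mm; then a 6 mm steel rod along x to x = 125, bent there sideways to -y: the hook bar runs from x 131, y -8 to the tip x 125, y -38 (leaning back, so it holds the eye when pulled). 190 mm over all; all at z = 8.
- hook (a point): Middle of the pole's sideways hook bar: x = 129, y = -18, z = 8 mm in the pole's frame; this point goes to the middle of the eye.
- tray: Fixed white enamel tray with a dark rim, 172 (x) x 205 (y) mm outside, walls 45 mm high, inner floor 140 x 172 mm and 3 mm above the desk. Origin at the centre of its underside.
- amber_bottle: Amber glass bottle with a blue cap, 57 mm diameter, 122 mm high, loose; origin at the centre of its underside. The three containers are interchanged: one of them stands about 135 mm in front of the cabinet's front face, in the hatch's swing; the other two stand to the right of the cabinet.
- white_bottle: White bottle with a pale cap, 48 mm diameter, 109 mm high, loose; origin at the centre of its underside.
- green_lid_jar: Glass jar with a green lid, 62 mm diameter, 109 mm high, 0.35 kg, loose; origin at the centre of its underside.
- dropper: Small amber dropper bottle with a brown bulb, 31 mm diameter, 86 mm high, loose bystander to the right front of the hatch; origin at the centre of its underside.

How it is judged:
On the way, in this order (a step that is already met when the one before it is completed fails the run):
1. the container that stood in the swing stands upright in the tray, the other two untouched (((x of amber_bottle in the frame of tray between -0.06 and 0.06 m and y of amber_bottle in the frame of tray between -0.075 and 0.075 m and z of amber_bottle in the frame of tray below 0.012 m and angle between each of amber_bottle, white_bottle, green_lid_jar's own z axis and vertical below 0.1 rad and linear speed of amber_bottle below 0.03 m/s and distance of each of white_bottle, green_lid_jar from where it was at the start of the episode below 0.02 m) or (x of white_bottle in the frame of tray between -0.06 and 0.06 m and y of white_bottle in the frame of tray between -0.075 and 0.075 m and z of white_bottle in the frame of tray below 0.012 m and angle between each of white_bottle, amber_bottle, green_lid_jar's own z axis and vertical below 0.1 rad and linear speed of white_bottle below 0.03 m/s and distance of each of amber_bottle, green_lid_jar from where it was at the start of the episode below 0.02 m) or (x of green_lid_jar in the frame of tray between -0.06 and 0.06 m and y of green_lid_jar in the frame of tray between -0.075 and 0.075 m and z of green_lid_jar in the frame of tray below 0.012 m and angle between each of green_lid_jar, amber_bottle, white_bottle's own z axis and vertical below 0.1 rad and linear speed of green_lid_jar below 0.03 m/s and distance of each of amber_bottle, white_bottle from where it was at the start of the episode below 0.02 m))), for 0.2 s.
2. the hook is in the eye, the hatch still nearly shut (distance between hook and eye below 0.022 m and value of joint hatch below 0.4 rad), for 0.1 s.
3. the hatch is fully down, drawn there with the hook in the eye (distance between hook and eye below 0.035 m and value of joint hatch above 1.85 rad), for 0.1 s.
At the end, for the whole second after the job is handed in: The container that was in the way stands upright in the enamel tray (within 0.1 rad, on its floor); the other two have moved less than 20 mm and stand upright; the hatch is down (over 1.85 rad of 1.95) and still; the pole lies flat on the desk, at rest, clear of the cabinet and its hatch (((x of amber_bottle in the frame of tray between -0.06 and 0.06 m and y of amber_bottle in the frame of tray between -0.075 and 0.075 m and z of amber_bottle in the frame of tray below 0.012 m and angle between each of amber_bottle, white_bottle, green_lid_jar's own z axis and vertical below 0.1 rad and linear speed of amber_bottle below 0.03 m/s and distance of each of white_bottle, green_lid_jar from where it was at the start of the episode below 0.02 m) or (x of white_bottle in the frame of tray between -0.06 and 0.06 m and y of white_bottle in the frame of tray between -0.075 and 0.075 m and z of white_bottle in the frame of tray below 0.012 m and angle between each of white_bottle, amber_bottle, green_lid_jar's own z axis and vertical below 0.1 rad and linear speed of white_bottle below 0.03 m/s and distance of each of amber_bottle, green_lid_jar from where it was at the start of the episode below 0.02 m) or (x of green_lid_jar in the frame of tray between -0.06 and 0.06 m and y of green_lid_jar in the frame of tray between -0.075 and 0.075 m and z of green_lid_jar in the frame of tray below 0.012 m and angle between each of green_lid_jar, amber_bottle, white_bottle's own z axis and vertical below 0.1 rad and linear speed of green_lid_jar below 0.03 m/s and distance of each of amber_bottle, white_bottle from where it was at the start of the episode below 0.02 m)) and value of joint hatch above 1.85 rad and velocity of joint hatch below 0.1 rad/s and height (world z) of hook_pole between -0.004 and 0.006 m and angle between hook_pole's own z axis and vertical below 0.1 rad and linear speed of hook_pole below 0.03 m/s and contact force between hook_pole and cabinet below 0.2 N); the robot touches nothing.
It fails at once if the hand or arm pushes on the hatch or cabinet (contact force between any of the fingers, the arm and cabinet above 1 N).
It fails at once if the hatch is flung (faster than 4 rad/s) (velocity of joint hatch above 4 rad/s).
It fails at once if the dropper bottle is shifted by 20 mm or tipped (distance of dropper from where it was at the start of the episode above 0.02 m or angle between dropper's own z axis and vertical above 0.2 rad).
It fails at once if a container is tipped over (angle between any of amber_bottle, white_bottle, green_lid_jar's own z axis and vertical above 0.6 rad).
It also fails if it takes over 72 s, if anything falls off the work surface, if the arm or the gripper's body presses on something with over 40 N, if the wrist force passes 120 N, or if a joint passes its speed limit or range.

## Working session

There is one attempt and no reset: what is moved stays moved. The work goes in short steps, Python scripts to look and compute and a shell command to move; the robot and the scene stay as the last step left them, time stands still between calls to the robot, and variables do not carry over. Pictures are saved under pics/ and viewed, at most 10 in all, crops included, and the job is handed in when it is done.

```bash
ls; mkdir -p pics; cat > h.py <<'E'
import numpy as np,cv2
from scipy.spatial.transform import Rotation as R
from bench import r
def cap(n):
    s=r.state(); c=r.capture(n)
    if n=='wrist':
        T=np.eye(4);T[:3,:3]=R.from_rotvec(s['ee_rot']).as_matrix();T[:3,3]=s['tcp_pos']
        c['cam_to_world']=T@np.array(c['tool_from_camera'])
    return c
def save(c,f): cv2.imwrite('pics/'+f,cv2.cvtColor(np.array(c['frame']),cv2.COLOR_RGB2BGR))
def ray(c,px):
    K=np.array(c['mtx']);k=c['k1'];d=np.array([(px[0]-K[0,2])/K[0,0],(px[1]-K[1,2])/K[1,1]])
    u=d.copy()
    for _ in range(20): u=d/(1+k*(u@u))
    T=np.array(c['cam_to_world']);return T[:3,3],T[:3,:3]@np.array([u[0],u[1],1])
def onz(c,px,z):
    o,d=ray(c,px);return o+d*(z-o[2])/d[2]
def proj(c,P):
    T=np.linalg.inv(np.array(c['cam_to_world']));p=T[:3,:3]@np.array(P)+T[:3,3];u=p[:2]/p[2];u=u*(1+c['k1']*(u@u));K=np.array(c['mtx'])
    return np.array([K[0,0]*u[0]+K[0,2],K[1,1]*u[1]+K[1,2]])
def tri(*cp):
    A=np.zeros((3,3));b=np.zeros(3)
    for c,px in cp:
        o,d=ray(c,px);d=d/np.linalg.norm(d);M=np.eye(3)-np.outer(d,d);A+=M;b+=M@o
    X=np.linalg.solve(A,b)
    return X,[round(float(np.linalg.norm(proj(c,X)-px)),1) for c,px in cp]
E
python3 - <<'E'
from h import *
for n in ['scene','top']:
    c=cap(n);save(c,n+'0.png');print(n,np.round(c['cam_to_world'],3).tolist(),np.array(c['mtx']).tolist(),c['k1'])
print(r.state())
E
```

```text
pics
scene [[-0.529, -0.753, 0.391, 0.034], [-0.848, 0.468, -0.248, 0.369], [0.004, -0.463, -0.886, 1.413], [0.0, 0.0, 0.0, 1.0]] [[489.11705856861994, 0.0, 283.94558405223427], [0.0, 489.11705856861994, 206.70272450073247], [0.0, 0.0, 1.0]] -0.016302116621101904
top [[-0.002, -0.995, 0.102, 0.447], [-1.0, 0.002, 0.003, 0.029], [-0.003, -0.102, -0.995, 1.29], [0.0, 0.0, 0.0, 1.0]] [[451.13401096993545, 0.0, 280.1203720150905], [0.0, 451.13401096993545, 208.9036264278975], [0.0, 0.0, 1.0]] 0.023058887868871475
{'time': 0.1, 'qpos': array([-1.49709936e+00,  2.45750651e-01,  1.55887144e+00, -1.56051350e-05,
        1.33868609e+00, -1.74066964e-01]), 'dq': array([-0.00095967,  0.00027607, -0.00281938, -0.00040949,  0.00041273,
       -0.0016965 ]), 'effort': array([ 4.69138613e-04, -4.16914666e+01, -3.15525019e+01,  6.87088352e-02,
        3.09677585e-02, -5.53517441e-05]), 'tcp_pos': array([ 0.15938494, -0.62958781,  0.19356257]), 'ee_rot': array([-3.11581517e+00, -3.87985782e-01, -1.11297921e-04]), 'contact_force': array([-0.39070554,  0.39108668,  0.37517723]), 'torque': array([-0.00526976,  0.04246601,  0.03506528]), 'gripper_force': 0.0, 'finger_gap': 0.09421428275161708}
```

View pics/scene0.png

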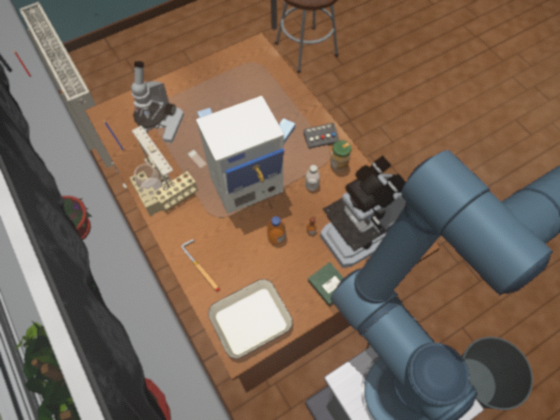

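View pics/top0.png

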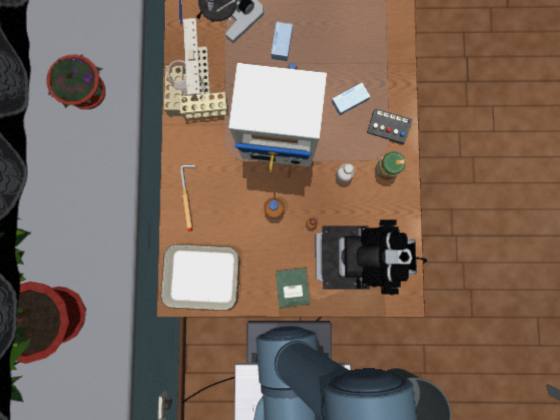

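The amber bottle stands in front of the hatch: top (274,208), scene (277,230). The pole is at top (187,210) with its hook at (188,167), and the tray is at (201,277). White bottle, jar and dropper are at top (345,173), (393,163) and (311,224).

```bash
python3 - <<'E'
from h import *
a=cap('scene');b=cap('top')
print('tcp px',proj(a,r.state()['tcp_pos']),proj(b,r.state()['tcp_pos']))
def crop(c,x,y,w,h,s): return cv2.resize(np.array(c['frame'])[y:y+h,x:x+w,::-1],None,fx=s,fy=s,interpolation=cv2.INTER_CUBIC)
A=crop(a,180,90,133,200,3);B=crop(b,220,60,133,200,3)
cv2.imwrite('pics/c1.png',np.hstack([A,B])[:600])
def blob(c,lo,hi,roi):
    h=cv2.cvtColor(np.array(c['frame']),cv2.COLOR_RGB2HSV);m=cv2.inRange(h,np.array(lo),np.array(hi));k=np.zeros_like(m);x,y,w,hh=roi;k[y:y+hh,x:x+w]=m[y:y+hh,x:x+w]
    n,l,s,ce=cv2.connectedComponentsWithStats(k);i=1+np.argmax(s[1:,4]);return ce[i],s[i].tolist(),l==i
# handle: orange saturated
for c,roi in [(a,(175,235,50,60)),(b,(172,180,30,60))]:
    ce,s,m=blob(c,(8,170,190),(28,255,255),roi);ys,xs=np.nonzero(m)
    rect=cv2.minAreaRect(np.c_[xs,ys].astype(np.float32));p=cv2.boxPoints(rect);
    print('handle',ce,s,rect,[np.round(onz(c,q,.008),3).tolist() for q in p],onz(c,ce,.012))
ct=[]
for c,roi in [(a,(262,210,30,25)),(b,(262,195,25,25))]:
    ce,s,m=blob(c,(100,90,50),(130,255,255),roi);print('cap',ce,s);ct.append((c,ce))
print(tri(*ct))
for c,roi in [(a,(215,145,75,50)),(b,(230,140,85,30))]:
    ce,s,m=blob(c,(100,120,50),(130,255,255),roi);print('hatch',ce,s);
E
```

```text
tcp px [558.28617558 207.82020647] [565.69083322 380.13229582]
handle [195.5 263. ] [195, 263, 2, 1, 2] ((195.5, 263.0), (1.0, 0.0), 180.0) [[0.631, 0.307, 0.008], [0.631, 0.307, 0.008], [0.633, 0.31, 0.008], [0.633, 0.31, 0.008]] [0.63015172 0.30846953 0.012     ]Traceback (most recent call last):
  File "<stdin>", line 12, in <module>
  File "<stdin>", line 9, in blob
    return _wrapfunc(a, 'argmax', axis=axis, out=out, **kwds)
    return bound(*args, **kwds)
ValueError: attempt to get argmax of an empty sequence
```

View pics/c1.png

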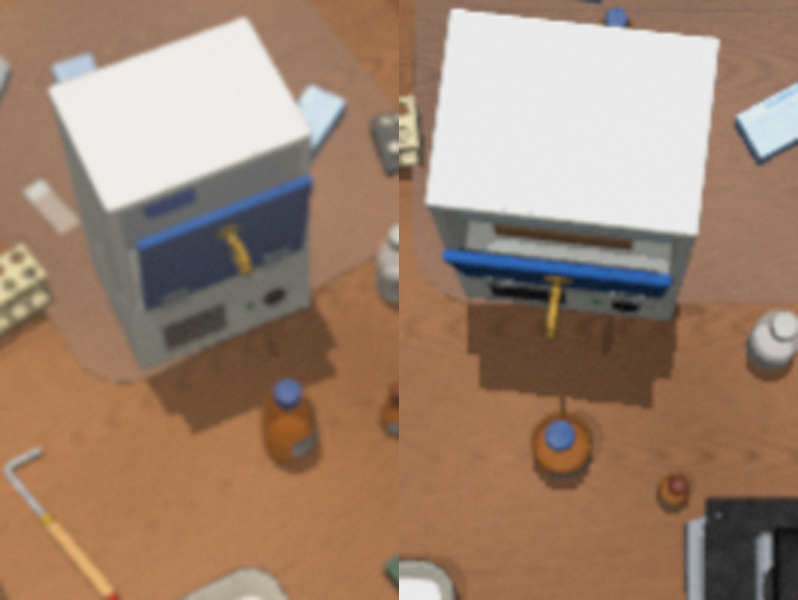

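Both views show the cabinet slightly turned, with the hatch a little open. The brass ring sticks out mid-width, its outer end at scene (261.7,180) and top (271,171).

```bash
python3 - <<'E'
from h import *
a=cap('scene');b=cap('top')
S=lambda u,v:np.array([180+(u+.5)/3-.5,90+(v+.5)/3-.5]); T=lambda u,v:np.array([220+(u-399+.5)/3-.5,60+(v+.5)/3-.5])
P={}
for n,s,t in [('BL',(52,92),(451,10)),('FL',(118,208),(429,207)),('FR',(310,135),(697,236)),('BR',(247,20),(718,40)),
 ('hL',(140,245),(446,256)),('hR',(310,182),(667,284)),('ringtip',(246,272),(552,335)),('ringbase',(230,232),(557,281)),
 ('cap',(288,385),(561,435)),('hooktipbend',(8,467),(0,0)) ]:
    if t==(0,0):continue
    X,e=tri((a,S(*s)),(b,T(*t)));P[n]=X;print(n,X.round(4),e)
for c,roi in [(a,(175,235,50,60)),(b,(172,155,30,80))]:
    h=cv2.cvtColor(np.array(c['frame']),cv2.COLOR_RGB2HSV);x,y,w,hh=roi
    print(h[y:y+hh,x:x+w].reshape(-1,3).max(0))
    v=np.array(c['frame'])[y:y+hh,x:x+w,:].astype(int)
    m=(v[...,0]>185)&(v[...,0]-v[...,2]>60);ys,xs=np.nonzero(m);print(len(xs))
    if len(xs)>5:
        q=np.c_[xs+x,ys+y].astype(np.float32);W=np.array([onz(c,p,.012)[:2] for p in q]);ce=W.mean(0);u=np.linalg.svd(W-ce)[2][0];t=(W-ce)@u;print('handle ctr',ce,u,t.min(),t.max(), ce+u*(t.min()+t.max())/2)
ims=[cv2.resize(np.array(c['frame'])[y:y+hh,x:x+w,::-1],(400,600),interpolation=cv2.INTER_CUBIC) for c,(x,y,w,hh) in [(a,(175,232,50,75)),(b,(165,155,54,81))]]
cv2.imwrite('pics/c2.png',np.hstack(ims))
E
```

```text
BL [0.8724 0.1263 0.3226] [0.4, 0.5]
FL [0.7182 0.1391 0.3385] [0.6, 0.8]
FR [ 0.703  -0.0523  0.3229] [0.7, 0.8]
BR [ 0.8495 -0.0707  0.3229] [0.0, 0.1]
hL [0.6926 0.1321 0.305 ] [0.4, 0.5]
hR [ 0.6715 -0.0319  0.3028] [0.4, 0.5]
ringtip [0.6412 0.0548 0.2631] [0.6, 0.7]
ringbase [0.6798 0.0497 0.2753] [0.1, 0.2]
cap [0.5782 0.0501 0.1345] [0.6, 0.7]
[ 21 187 230]
168
handle ctr [0.57820149 0.30202221] [-0.98091573 -0.19443337] -0.11950495655046309 0.05601682493606731 [0.60933974 0.30819432]
[113 217 229]
156
handle ctr [0.57497291 0.29962736] [-0.98881432 -0.14915173] -0.05947014214302878 0.05421406028689509 [0.57757155 0.30001934]
```

View pics/c2.png

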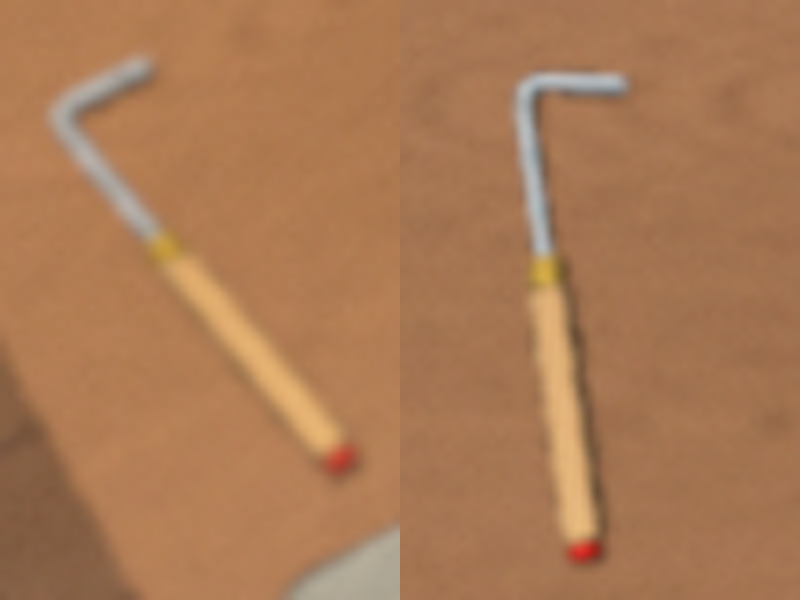

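The crops show the pole clearly: ferrule and red end at scene (195.6,263) and (217.5,289.5), and at top (184.6,191.5) and (189.7,229.3). The hook points to the right.

```bash
python3 - <<'E'
from h import *
a=cap('scene');b=cap('top')
for n,s,t in [('ferrule',(195.6,263),(184.6,191.5)),('red',(217.5,289.5),(189.7,229.3)),('bend',(182.4,246.3),(181.9,167.4)),('tip',(193.5,240.2),(195.6,166.3)),
 ('dropper',(312.5,221),(312,222)),('white cap',(313,168),(349,168.5)),('scopeTop',(401,178),(405,257)),('scopeTop2',(376,163),(390,222))]:
    X,e=tri((a,np.array(s)),(b,np.array(t)));print(n,X.round(3),e)
for z in (.118,.122):
    print('cap top-view',onz(b,(273.6,204.5),z).round(4),'scene',onz(a,(275.7,218),z).round(4))
# cabinet roof corners at z=.33
for c,pts in ((a,[(197.2,120.5),(219.2,159.2),(283.2,134.8),(262.2,96.5)]),(b,[(237.2,63.2),(229.8,128.8),(319.2,138.5),(326.2,73.2)])):
    W=np.array([onz(c,p,.33)[:2] for p in pts]);print(W.round(4).tolist(),'front mid',W[1:3].mean(0).round(4),'yaws',[round(float(np.arctan2(d[1],d[0])),3) for d in (W[0]-W[1],W[3]-W[2])],[round(float(np.arctan2(-d[0],d[1])),3) for d in (W[1]-W[2],W[0]-W[3])])
for c,roi in ((a,(205,275,90,85)),(b,(155,240,90,75))):
    v=np.array(c['frame']).astype(int);m=((v.min(2)>200)*255).astype(np.uint8);x,y,w,h=roi;k=np.zeros_like(m);k[y:y+h,x:x+w]=m[y:y+h,x:x+w]
    ct=max(cv2.findContours(k,0,2)[0],key=cv2.contourArea);rc=cv2.minAreaRect(ct);p=cv2.boxPoints(rc);print('tray',rc,[onz(c,q,.003)[:2].round(3).tolist() for q in p],onz(c,rc[0],.003).round(3))
E
```

```text
ferrule [0.631 0.307 0.009] [0.4, 0.4]
red [0.522 0.291 0.007] [0.3, 0.3]
bend [0.701 0.316 0.009] [0.5, 0.6]
tip [0.705 0.278 0.003] [0.3, 0.3]
dropper [ 0.537 -0.053  0.075] [0.1, 0.1]
white cap [ 0.679 -0.15   0.104] [0.7, 0.9]
scopeTop [ 0.439 -0.246  0.298] [2.8, 3.5]
scopeTop2 [ 0.514 -0.218  0.296] [3.5, 4.4]
cap top-view [0.5794 0.0493 0.118 ] scene [0.5864 0.0473 0.118 ]
cap top-view [0.5789 0.0492 0.122 ] scene [0.5847 0.0482 0.122 ]
[[0.8649, 0.1271], [0.7214, 0.1361], [0.6993, -0.0485], [0.8433, -0.0681]] front mid [0.7103 0.0438] yaws [-0.062, -0.135] [-0.119, -0.11]
[[0.8695, 0.1259], [0.7216, 0.141], [0.6996, -0.0535], [0.8462, -0.0703]] front mid [0.7106 0.0437] yaws [-0.101, -0.114] [-0.113, -0.119]
tray ((250.42889404296875, 320.6537170410156), (45.85222625732422, 59.05929183959961), 61.69924545288086) [[0.464, 0.337], [0.456, 0.164], [0.319, 0.173], [0.33, 0.339]] [0.391 0.254 0.003]
tray ((202.04586791992188, 276.151123046875), (60.29035949707031, 48.928565979003906), 3.094058036804199) [[0.326, 0.34], [0.463, 0.336], [0.453, 0.165], [0.317, 0.171]] [0.389 0.253 0.003]
```

```bash
python3 -m crank '[0.094,0,0,-0.04,0.124, 0.094,0,0,-0.04,0.124, 0.094,0,0,-0.04,0, 0.094,0,0,-0.04,0, 0.094,0,0,-0.04,0, 0.094,0,0,-0.03,0, 0.094,0,0,0,0]'
python3 -m crank '[0.094,0.016,-0.034,0,0, 0.094,0.016,-0.034,0,0, 0.094,0.016,-0.034,0,0, 0.094,0.016,-0.034,0,0, 0.094,0.016,-0.034,0,0, 0.094,0.016,-0.034,0,0, 0.094,0.016,-0.034,0,0, 0.094,0.016,-0.034,0,0]'
python3 -m crank '[0.094,0.016,-0.034,0,0, 0.094,0.016,-0.034,0,0, 0.094,0.016,-0.034,0,0, 0.094,0.016,-0.034,0,0, 0.094,0.016,-0.034,0,0, 0.094,0.016,-0.034,0,0, 0.094,0.016,-0.034,0,0, 0.094,0.016,-0.034,0,0]'
python3 -m crank '[0.094,0.016,-0.034,0,0, 0.094,0.016,-0.034,0,0, 0.094,0.016,-0.034,0,0, 0.094,0.012,-0.033,0,0, 0.094,0,0,0,0]'
```

```text
time: 0.98
tcp_pos: [0.1596, -0.6319, 0.434]
ee_rot: [3.127, -0.0, 0.002]
contact_force: [0.0, -0.4, 1.3]
finger_gap: 0.094
gripper_force: 0.0
time: 1.65
tcp_pos: [0.2878, -0.3563, 0.4237]
ee_rot: [-3.141, 0.001, 0.0]
contact_force: [0.3, 0.4, 0.3]
finger_gap: 0.0941
gripper_force: 0.0
time: 2.32
tcp_pos: [0.4157, -0.0843, 0.424]
ee_rot: [-3.142, 0.001, 0.0]
contact_force: [-0.7, 0.3, 0.2]
finger_gap: 0.094
gripper_force: 0.0
time: 2.73
tcp_pos: [0.4761, 0.0535, 0.4232]
ee_rot: [-3.14, -0.011, 0.003]
contact_force: [-0.1, 0.2, 0.0]
finger_gap: 0.094
gripper_force: 0.0
```

```bash
python3 -c "
from h import *
c=cap('wrist');save(c,'w1.png');np.save('w1.npy',c,allow_pickle=True);print(np.array(c['tool_from_camera']).round(3).tolist())"
python3 -m crank '[0.094,0,0,0.04,0, 0.094,0,0,0.04,0, 0.094,0,0,0.04,0, 0.094,0,0,0.04,0, 0.094,0,0,0.04,0, 0.094,0,0,0,0, 0.094,0,0,0,0]'
python3 -c "
from h import *
c=cap('wrist');save(c,'w2.png');np.save('w2.npy',c,allow_pickle=True)
cv2.imwrite('pics/w12.png',np.hstack([cv2.resize(cv2.imread('pics/w%d.png'%i),(400,300)) for i in (1,2)]))"
```

```text
[[0.001, -0.973, -0.231, 0.067], [1.0, 0.001, 0.001, -0.001], [-0.001, -0.231, 0.973, -0.19], [0.0, 0.0, 0.0, 1.0]]
time: 3.37
tcp_pos: [0.4741, 0.048, 0.2231]
ee_rot: [-3.141, 0.003, 0.007]
contact_force: [0.4, 0.7, 1.2]
finger_gap: 0.094
gripper_force: 0.0
```

View pics/w12.png

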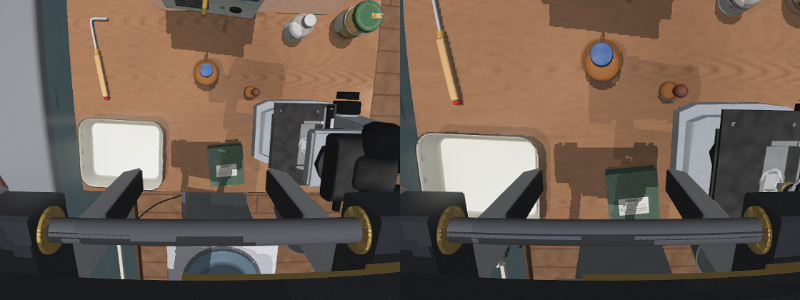

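The wrist views show the bottle cap at about (206,70) and (200,54) in the half-scale frames, and the pole with its red end at (107,98). The camera sits 67 mm ahead of the tool axis, so I'll grasp the bottle with the tool half-turned to keep it off the ring.

```bash
python3 - <<'E'
from h import *
w=[np.load(f'w{i}.npy',allow_pickle=True).item() for i in (1,2)]
def m(c,f,roi):
    v=np.array(c['frame']).astype(int);k=f(v[...,0],v[...,1],v[...,2]).astype(np.uint8);q=np.zeros_like(k);x,y,ww,h=roi;q[y:y+h,x:x+ww]=k[y:y+h,x:x+ww]
    n,l,s,ce=cv2.connectedComponentsWithStats(q);i=1+np.argmax(s[1:,4]);return ce[i],s[i].tolist(),l==i
blue=lambda R,G,B:(B>R+30)&(B>90); red=lambda R,G,B:(R>150)&(R>2.5*G)
P=[m(w[0],blue,(265,80,50,40)),m(w[1],blue,(255,40,60,70))];print([(p[0],p[1]) for p in P],tri(*[(w[i],P[i][0]) for i in (0,1)]))
P=[m(w[0],red,(135,125,30,20)),m(w[1],red,(60,125,40,30))];print([(p[0],p[1]) for p in P],tri(*[(w[i],P[i][0]) for i in (0,1)]))
print(onz(w[0],P[0][0],.008),onz(w[1],P[1][0],.008))
# handle direction from light wood in w2
wood=lambda R,G,B:(R>200)&(G>150)&(B<150)&(R-B>70)
for c,roi in ((w[0],(125,55,35,90)),(w[1],(40,30,60,130))):
    ce,s,k=m(c,wood,roi);ys,xs=np.nonzero(k);W=np.array([onz(c,p,.014)[:2] for p in zip(xs.astype(float),ys.astype(float))]);g=W.mean(0);u=np.linalg.svd(W-g)[2][0];t=(W-g)@u;print(s,g.round(4),u,np.arctan(u[1]/u[0]),t.min(),t.max())
s=r.state();print(s['qpos'].round(3),s['ee_rot'])
E
```

```text
[(array([288.39051095,  97.81386861]), [280, 89, 18, 19, 274]), (array([281.54791155,  75.05651106]), [266, 59, 32, 33, 814])] (array([0.57979178, 0.0515627 , 0.12620455]), [0.0, 0.1])
[(array([148.35294118, 137.11764706]), [146, 136, 6, 4, 17]), (array([ 78.27027027, 143.02702703]), [74, 141, 9, 6, 37])] (array([0.52398804, 0.28939418, 0.01375638]), [0.0, 0.1])
[0.5237423  0.29164963 0.008     ] [0.52379271 0.29287251 0.008     ]
[132, 77, 18, 58, 368] [0.5764 0.2997] [-0.98765744 -0.15662944] 0.15727704518025984 -0.04802568609499404 0.04824260805740558
[52, 54, 28, 86, 688] [0.5757 0.3001] [-0.98740125 -0.15823647] 0.15890436126258164 -0.049242281902740465 0.04771569317059429
[-0.137 -0.198  1.951 -0.     1.387  1.435] [ 3.14127882e+00 -2.21548133e-03  1.77229178e-03]
```

```bash
T='0'; 
python3 -m crank '[0.094,0,0,0,-0.121, 0.094,0,0,0,-0.121, 0.094,0,0,0,-0.121, 0.094,0,0,0,-0.121, 0.094,0,0,0,-0.121, 0.094,0,0,0,-0.121, 0.094,0,0,0,-0.121, 0.094,0,0,0,-0.121]' >/dev/null
python3 -m crank '[0.094,0,0,0,-0.121, 0.094,0,0,0,-0.121, 0.094,0,0,0,-0.121, 0.094,0,0,0,-0.121, 0.094,0,0,0,-0.121, 0.094,0,0,0,-0.121, 0.094,0,0,0,-0.121, 0.094,0,0,0,-0.121]' >/dev/null
python3 -m crank '[0.094,0,0,0,-0.121, 0.094,0,0,0,-0.121, 0.094,0,0,0,-0.121, 0.094,0,0,0,-0.121, 0.094,0,0,0,-0.121, 0.094,0,0,0,-0.121, 0.094,0,0,0,-0.121, 0.094,0,0,0,-0.121]' >/dev/null
python3 -m crank '[0.094,0,0,0,-0.121, 0.094,0,0,0,-0.116, 0.094,0,0,0.04,0, 0.094,0,0,0.04,0, 0.094,0,0,0.04,0, 0.094,0,0,0.035,0, 0.094,0,0,0,0, 0.094,0,0,0,0]'
python3 -c "
from h import *
c=cap('scene');cv2.imwrite('pics/s2.png',cv2.resize(np.array(c['frame'])[90:290,180:380,::-1],(600,600)))"
```

```text
time: 6.08
tcp_pos: [0.477, 0.0483, 0.0714]
ee_rot: [0.002, 3.14, -0.0]
contact_force: [0.3, 0.5, -0.5]
finger_gap: 0.0937
gripper_force: 0.0
```

View pics/s2.png

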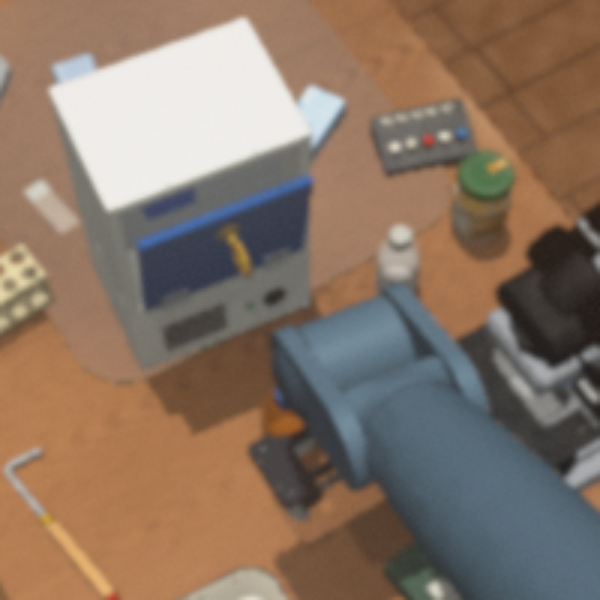

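The wrist's forward edge runs from about scene pixel (272,203) to (313,187). I'll check its clearance to the ring before advancing.

```bash
python3 - <<'E'
from h import *
c=cap('scene')
for z in (.2,.25,.3,.35,.4): print(z,onz(c,(272,203),z).round(3),onz(c,(313,187),z).round(3), onz(c,(298,194),z).round(3))
E
```

```text
0.2 [0.597 0.052 0.2  ] [ 0.579 -0.075  0.2  ] [ 0.583 -0.026  0.2  ]
0.25 [0.574 0.065 0.25 ] [ 0.557 -0.056  0.25 ] [ 0.56  -0.009  0.25 ]
0.3 [0.551 0.078 0.3  ] [ 0.534 -0.038  0.3  ] [0.538 0.007 0.3  ]
0.35 [0.527 0.091 0.35 ] [ 0.512 -0.02   0.35 ] [0.515 0.023 0.35 ]
0.4 [0.504 0.104 0.4  ] [ 0.49  -0.001  0.4  ] [0.492 0.039 0.4  ]
```

```bash

python3 -m crank '[0.094,-0.025,0.002,0.003,0, 0.094,-0.025,0,0.004,0, 0.094,-0.025,0,0,0, 0.094,-0.015,0,0,0, 0.094,-0.01,0,0,0, 0.094,0,0,0,0, 0.094,0,0,0,0]' 25
python3 -m crank '[0.04,0,0,0,0, 0.04,0,0,0,0, 0.04,0,0,0,0, 0.04,0,0,0,0, 0.04,0,0,0,0, 0.04,0,0,0,0, 0.04,0,0,0,0, 0.04,0,0,0,0]' 25
```

```text
time: 6.77
tcp_pos: [0.5779, 0.0504, 0.0657]
ee_rot: [0.001, 3.137, -0.001]
contact_force: [-0.5, -0.1, -1.0]
finger_gap: 0.0941
gripper_force: 0.0
time: 7.43
tcp_pos: [0.5755, 0.0508, 0.0625]
ee_rot: [-0.001, -3.141, -0.0]
contact_force: [-0.6, 0.7, 0.3]
finger_gap: 0.0568
gripper_force: 25.0
```

```bash

python3 -m crank '[0.04,0,0,-0.015,0, 0.04,0.015,0,-0.005,0, 0.04,0.03,0,0,0, 0.04,0.03,0,-0.01,0, 0.04,0.025,0,-0.025,0, 0.04,0,0.01,-0.03,0, 0.04,0.005,0.02,0,0, 0.04,0.01,0.03,0,0]' 25
python3 -m crank '[0.04,0.018,0.035,0,0, 0.04,0.018,0.035,0,0, 0.04,0.018,0.035,0,0, 0.04,0.012,0.025,0,0, 0.04,0.004,0.012,0,0, 0.04,0,0,0,0, 0.04,0,0,0,0]' 25
```

```text
time: 8.1
tcp_pos: [0.4621, 0.1101, 0.1497]
ee_rot: [0.006, 3.137, -0.001]
contact_force: [0.2, 0.2, -3.5]
finger_gap: 0.0568
gripper_force: 25.0
time: 8.68
tcp_pos: [0.3902, 0.2529, 0.1471]
ee_rot: [0.001, -3.141, 0.001]
contact_force: [-0.8, -0.1, -1.8]
finger_gap: 0.0568
gripper_force: 25.0
```

```bash

python3 -m crank '[0.04,0,0,0.025,0, 0.04,0,0,0.025,0, 0.04,0,0,0.015,0, 0.04,0,0,0.009,0, 0.04,0,0,0.005,0, 0.04,0,0,0.003,0, 0.04,0,0,0,0, 0.04,0,0,0,0]' 25
python3 -m crank '[0.094,0,0,0,0, 0.094,0,0,0,0, 0.094,0,0,0,0, 0.094,0,0,0,0, 0.094,0,0,0,0, 0.094,0,0,0,0]'
python3 -m crank '[0.094,0,0,-0.03,0, 0.094,0,0,-0.04,0, 0.094,0,0,-0.04,0, 0.094,0,0,-0.04,0, 0.094,0,0,-0.03,0, 0.094,0,0,0,0, 0.094,0,0,0,0]'
python3 -c "
from h import *
a=cap('scene');b=cap('top');cv2.imwrite('pics/s3.png',np.hstack([cv2.resize(np.array(a['frame'])[230:380,180:330,::-1],(400,400)),cv2.resize(np.array(b['frame'])[180:330,150:300,::-1],(400,400))]))"
```

```text
time: 9.35
tcp_pos: [0.3917, 0.2529, 0.0665]
ee_rot: [0.002, 3.14, 0.001]
contact_force: [0.1, -0.3, -1.9]
finger_gap: 0.0565
gripper_force: 25.0
time: 9.85
tcp_pos: [0.3909, 0.2529, 0.0657]
ee_rot: [0.001, 3.141, 0.0]
contact_force: [-0.1, -0.1, -0.1]
finger_gap: 0.0921
gripper_force: 0.0
time: 10.43
tcp_pos: [0.3918, 0.2532, 0.2476]
ee_rot: [0.001, 3.137, 0.002]
contact_force: [-0.2, -0.1, -1.1]
finger_gap: 0.0945
gripper_force: 0.0
```

View pics/s3.png

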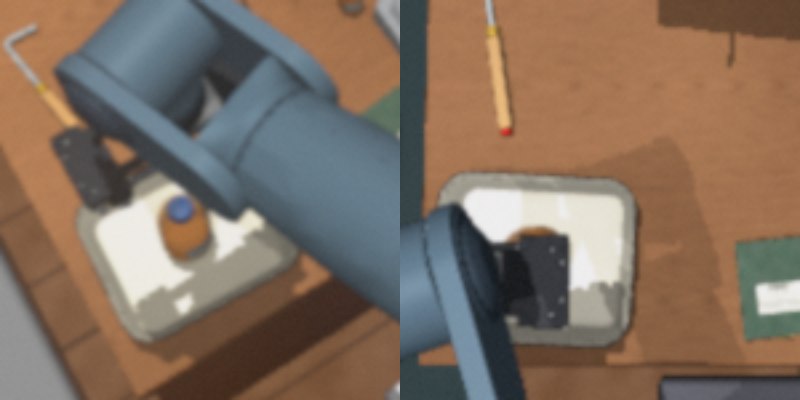

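The amber bottle stands upright in the tray (crop left, 185,225). Next is the pole.

```bash

python3 -m crank '[0.094,0,0,0,0.1194, 0.094,0,0,0,0.1194, 0.094,0,0,0,0.1194, 0.094,0,0,0,0.1194, 0.094,0,0,0,0.1194, 0.094,0,0,0,0.1194, 0.094,0,0,0,0.1194, 0.094,0,0,0,0.1194]' >/dev/null
python3 -m crank '[0.06,0,0,0,0.1194, 0.06,0,0,0,0.1194, 0.06,0,0,0,0.1194, 0.06,0,0,0,0.1194, 0.06,0,0,0,0.1194, 0.06,0,0,0,0.1194, 0.06,0,0,0,0.1194, 0.06,0,0,0,0.1194]' >/dev/null
python3 -m crank '[0.06,0,0,0,0.1194, 0.06,0,0,0,0.1194, 0.06,0,0,0,0.1194, 0.06,0,0,0,0.1194, 0.06,0,0,0,0.1194, 0.06,0,0,0,0.1194, 0.06,0,0,0,0.1194, 0.06,0,0,0,0.1194]' >/dev/null
python3 -m crank '[0.06,0,0,0,0.1194, 0.06,0.037,-0.0034,0,0, 0.06,0.037,-0.0034,0,0, 0.06,0.037,-0.0034,0,0, 0.06,0.037,-0.0034,0,0, 0.06,0.04,-0.0034,0,0, 0.06,0,0,0,0, 0.06,0,0,0,0]'
python3 -m crank '[0.06,0,0,0.04,0, 0.06,0,0,0.04,0, 0.06,0,0,0.04,0, 0.06,0,0,0.04,0, 0.06,0,0,0.03,0, 0.06,0,0,0,0, 0.06,0,0,0,0]'
python3 -c "
from h import *
c=cap('wrist');save(c,'w3.png');np.save('w3.npy',c,allow_pickle=True)"
```

```text
time: 13.2
tcp_pos: [0.5735, 0.2983, 0.2406]
ee_rot: [3.13, 0.243, -0.012]
contact_force: [0.1, -0.8, -0.7]
finger_gap: 0.0603
gripper_force: 0.0
time: 13.78
tcp_pos: [0.5712, 0.2983, 0.0541]
ee_rot: [3.131, 0.245, -0.007]
contact_force: [0.5, -0.5, 0.5]
finger_gap: 0.0599
gripper_force: 0.0
```

View pics/w3.png

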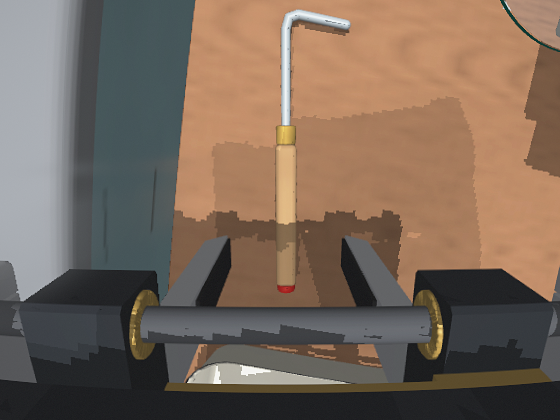

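The pole lies centred between the fingers, column 287, aligned with the tool.

```bash
python3 - <<'E'
from h import *
c=np.load('w3.npy',allow_pickle=True).item()
for n,p in (('red',(286,289)),('ferrule',(286,134)),('bend',(289,16)),('tip',(347,25))): print(n,onz(c,p,.009).round(4))
E
python3 -m crank '[0.06,0,0,0.015,0, 0.06,0,0,0.01,0, 0.06,0,0,0.005,0, 0.06,0,0,0,0, 0.06,0,0,0,0]'
```

```text
red [0.5221 0.2907 0.009 ]
ferrule [0.632  0.3081 0.009 ]
bend [0.7046 0.3177 0.009 ]
tip [0.7053 0.2809 0.009 ]
time: 14.25
tcp_pos: [0.5737, 0.2988, 0.0254]
ee_rot: [3.132, 0.244, -0.0]
contact_force: [0.5, -0.2, 0.9]
finger_gap: 0.06
gripper_force: 0.0
```

```bash

python3 -m crank '[0.06,0,0,0.003,0, 0.06,0,0,0.003,0, 0.06,0,0,0,0]' 60
python3 -m crank '[0.004,0,0,0,0, 0.004,0,0,0,0, 0.004,0,0,0,0, 0.004,0,0,0,0, 0.004,0,0,0,0, 0.004,0,0,0,0, 0.004,0,0,0,0, 0.004,0,0,0,0]' 60
python3 -c "
from h import *
c=cap('wrist');save(c,'w4.png');np.save('w4.npy',c,allow_pickle=True)"
```

```text
time: 14.5
tcp_pos: [0.5736, 0.2987, 0.0191]
ee_rot: [3.132, 0.244, -0.001]
contact_force: [-0.2, -0.8, -0.4]
finger_gap: 0.0598
gripper_force: 0.0
time: 15.17
tcp_pos: [0.5738, 0.2988, 0.0196]
ee_rot: [-3.132, -0.244, -0.0]
contact_force: [-1.0, 0.4, -0.7]
finger_gap: 0.0102
gripper_force: 0.0
```

```bash

python3 -m crank '[0.004,0,0,0,0, 0.004,0,0,0,0]' 60
python3 -c "
from h import *
c=cap('wrist');save(c,'w5.png')"
```

```text
time: 15.38
tcp_pos: [0.5738, 0.2988, 0.0196]
ee_rot: [3.132, 0.245, -0.0]
contact_force: [-0.3, 0.1, 0.3]
finger_gap: 0.0039
gripper_force: 0.0
```

View pics/w5.png

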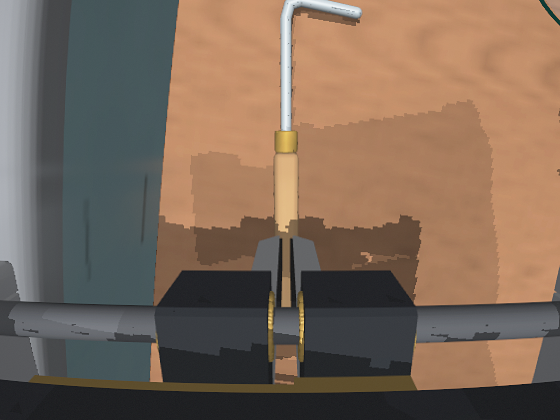

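The fingers have closed above the handle rather than around it (tips at pixel (287,238), handle visible beneath).

```bash
python3 -c "
from bench import r
print(r.tcp_to_tips, r.state()['tcp_pos'], r.state()['finger_gap'], r.state()['gripper_force'])"
```

```text
0.017 [0.57378053 0.29882658 0.01955872] 0.0037730008042030356 0.0
```

```bash

python3 -m crank '[0.035,0,0,0,0, 0.035,0,0,0,0, 0.035,0,0,0,0, 0.035,0,0,0,0, 0.035,0,0,0,0, 0.035,0,0,0,0]' 20
python3 -c "
from h import *
for n in ('wrist','top','scene'):
    c=cap(n);save(c,'x_%s.png'%n)
w=cv2.imread('pics/x_wrist.png')[:330,140:430];t=cv2.resize(cv2.imread('pics/x_top.png')[155:255,150:230],(240,300));s=cv2.resize(cv2.imread('pics/x_scene.png')[230:310,165:245],(250,250))
o=np.zeros((330,790,3),np.uint8);o[:330,:290]=w;o[:300,295:535]=t;o[:250,538:788]=s;cv2.imwrite('pics/x.png',o)"
```

```text
time: 15.93
tcp_pos: [0.5738, 0.2988, 0.0195]
ee_rot: [-3.132, -0.244, 0.0]
contact_force: [-0.6, -0.6, -0.4]
finger_gap: 0.0348
gripper_force: 0.0
```

View pics/x.png

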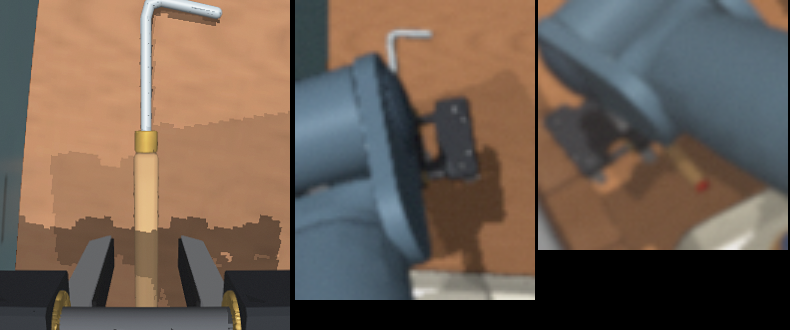

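The wrist crop shows the fingers either side of the handle, inner tips at columns 113 and 179, with the handle 134–158 wide. I've now used all 10 views, so I'll go by numbers from here.

```bash
python3 - <<'E'
from h import *
c=np.load('w4.npy',allow_pickle=True).item();print(np.array(c['mtx'])[0,0],c['k1'],c['cam_to_world'].round(4).tolist())
s=r.state();T=np.eye(4);T[:3,:3]=R.from_rotvec(s['ee_rot']).as_matrix();T[:3,3]=s['tcp_pos']
P=lambda *t:proj(c,T[:3,:3]@np.array(t)+T[:3,3]).round(1)
for x in (-.008,.008):
  for z in (0,.017): print(x,z,P(x,-.0174,z),P(x,.0174,z))
for x in (.02,.03): print('handle top edges pred',x,P(x,-.007,.0035),P(x,.007,.0035),'if on axis plane z=.011',P(x,.007,.011)-P(x,-.007,.011))
im=cv2.imread('pics/x_wrist.png').astype(int)
for row in (170,190,200,225): print(row,''.join('%d,'%v for v in im[row,262:312,2]))
E
```

```text
350.00983802217826 -0.08726264710088397 [[0.156, -0.961, -0.2284, 0.6398], [-0.9878, -0.1516, -0.0367, 0.3098], [0.0006, 0.2313, -0.9729, 0.2096], [0.0, 0.0, 0.0, 1.0]]
-0.008 0 [256.4 259. ] [316.5 259. ]
-0.008 0.017 [258.6 248.9] [314.2 249. ]
0.008 0 [255.8 232.5] [317.2 232.6]
0.008 0.017 [258.1 224.3] [314.7 224.4]
handle top edges pred 0.02 [274.2 210.5] [298.8 210.6] if on axis plane z=.011 [23.7  0.1]
handle top edges pred 0.03 [274.1 193.3] [299.  193.3] if on axis plane z=.011 [24.   0.1]
170 176,177,177,176,176,175,176,177,176,177,179,151,152,180,193,205,215,218,219,220,222,222,222,221,222,221,222,222,222,222,221,221,215,206,200,177,153,174,177,178,178,178,179,178,178,178,177,177,178,175,
190 174,174,174,174,175,175,175,174,174,177,178,158,138,179,196,208,218,221,224,225,226,227,226,226,227,227,227,226,226,226,226,225,217,210,202,168,157,174,177,175,176,175,176,175,174,174,174,173,174,174,
200 176,176,177,177,176,177,178,177,177,178,177,179,137,176,194,207,218,223,224,226,226,227,227,227,227,227,227,227,226,226,226,224,217,209,205,166,152,170,173,173,174,172,173,172,173,172,173,171,172,172,
225 176,176,176,175,174,174,174,174,175,174,177,180,140,172,194,205,217,223,225,225,227,227,228,229,228,227,226,227,227,227,226,224,216,209,204,159,161,174,175,175,175,175,174,175,173,174,175,179,115,99,
```

```bash

python3 -m crank '[0.035,0,0,0.002,0, 0.035,0,0,0,0, 0.035,0,0,0,0]' |grep -E "tcp|contact"
python3 -m crank '[0.035,0,0,0.002,0, 0.035,0,0,0,0, 0.035,0,0,0,0]'|grep -E "tcp|contact"
```

```text
tcp_pos: [0.5737, 0.2987, 0.0173]
contact_force: [-0.1, -0.3, 0.2]
tcp_pos: [0.5736, 0.2988, 0.0153]
contact_force: [0.6, -0.0, 0.3]
```

```bash
for i in 1; do
python3 -m crank '[0.035,0,0,0.002,0, 0.035,0,0,0.002,0, 0.035,0,0,0,0, 0.035,0,0,0,0]' |grep -E "tcp|contact"; done
python3 -c "
from h import *
c=cap('wrist');np.save('w6.npy',c,allow_pickle=True);im=np.array(c['frame']).astype(int)
for row in (228,232,236,240,244,248): print(row,im[row,225:350:3].sum(1).tolist())"
```

```text
tcp_pos: [0.5736, 0.2987, 0.0113]
contact_force: [-0.2, 0.2, -0.4]
228 [245, 247, 245, 245, 242, 243, 242, 244, 244, 413, 402, 268, 324, 325, 409, 405, 326, 474, 540, 549, 553, 551, 550, 520, 427, 407, 329, 325, 408, 232, 237, 234, 238, 240, 235, 237, 232, 233, 234, 235, 233, 230]
232 [248, 248, 246, 244, 244, 242, 241, 245, 243, 243, 246, 243, 241, 242, 243, 236, 221, 481, 295, 302, 458, 448, 561, 534, 436, 229, 234, 236, 232, 235, 236, 237, 235, 236, 237, 235, 231, 238, 236, 231, 229, 233]
236 [242, 245, 247, 243, 242, 244, 258, 290, 306, 249, 244, 247, 243, 244, 244, 239, 232, 289, 318, 320, 321, 322, 319, 307, 287, 230, 231, 228, 232, 228, 231, 236, 259, 306, 270, 231, 234, 234, 237, 239, 240, 235]
240 [239, 237, 284, 309, 310, 308, 308, 308, 275, 78, 241, 243, 242, 242, 242, 240, 236, 293, 315, 323, 320, 318, 319, 306, 287, 228, 225, 228, 228, 226, 228, 172, 66, 309, 309, 305, 309, 309, 290, 261, 241, 239]
244 [235, 310, 308, 307, 307, 307, 307, 310, 138, 73, 242, 237, 240, 239, 239, 236, 232, 290, 315, 320, 324, 321, 320, 307, 287, 229, 226, 230, 227, 228, 229, 168, 81, 298, 305, 305, 306, 309, 307, 308, 256, 243]
248 [287, 307, 307, 307, 307, 307, 308, 303, 89, 75, 243, 238, 237, 234, 235, 236, 230, 291, 312, 322, 322, 321, 317, 312, 284, 235, 232, 225, 231, 234, 227, 151, 82, 172, 306, 308, 309, 307, 308, 306, 310, 240]
```

```bash

python3 -m crank '[0.035,0,0,0.002,0, 0.035,0,0,0.002,0, 0.035,0,0,0,0, 0.035,0,0,0,0]' |grep -E "tcp|contact"
python3 -m crank '[0.035,0,0,0.002,0, 0.035,0,0,0.001,0, 0.035,0,0,0,0, 0.035,0,0,0,0]' |grep -E "tcp|contact"
python3 -m crank '[0.01,0,0,0,0, 0.01,0,0,0,0, 0.01,0,0,0,0, 0.01,0,0,0,0, 0.01,0,0,0,0]' 20
```

```text
tcp_pos: [0.5736, 0.2987, 0.0073]
contact_force: [-0.5, -0.1, -0.7]
tcp_pos: [0.5737, 0.2988, 0.0044]
contact_force: [-0.2, -0.1, -0.4]
time: 18.05
tcp_pos: [0.5741, 0.299, 0.0054]
ee_rot: [-3.132, -0.244, -0.0]
contact_force: [-1.2, -0.5, 2.6]
finger_gap: 0.0104
gripper_force: 1.0
```

```bash

python3 -m crank '[0.035,0,0,0,0, 0.035,0,0,0,0, 0.035,0,0,0,0, 0.035,0,0,0,0, 0.035,0,0,0,0]' |grep -E "tcp|contact"
python3 -m crank '[0.035,0,0,0.003,0, 0.035,0,0,0.003,0, 0.035,0,0,0,0, 0.035,0,0,0,0]' |grep -E "tcp|contact"
python3 -m crank '[0.035,0,0,0.002,0, 0.035,0,0,0.001,0, 0.035,0,0,0,0, 0.035,0,0,0,0]' |grep -E "tcp|contact"
```

```text
tcp_pos: [0.5735, 0.2987, 0.0042]
contact_force: [1.0, 0.2, 0.8]
tcp_pos: [0.5734, 0.2987, -0.002]
contact_force: [0.2, 0.2, 0.6]
tcp_pos: [0.5737, 0.2988, -0.0045]
contact_force: [0.6, -1.1, -0.8]
```

```bash

python3 -m crank '[0.035,0,0,0.002,0, 0.035,0,0,0,0, 0.035,0,0,0,0]' |grep -E "tcp|contact"
python3 -m crank '[0.004,0,0,0,0, 0.004,0,0,0,0, 0.004,0,0,0,0, 0.004,0,0,0,0, 0.004,0,0,0,0, 0.004,0,0,0,0, 0.004,0,0,0,0, 0.004,0,0,0,0]' 60
```

```text
tcp_pos: [0.5737, 0.2988, -0.0066]
contact_force: [0.3, -0.9, 0.1]
time: 20.05
tcp_pos: [0.5739, 0.2988, -0.0064]
ee_rot: [-3.132, -0.244, -0.0]
contact_force: [-0.4, -0.0, -0.5]
finger_gap: 0.0132
gripper_force: 60.0
```

```bash

python3 -m crank '[0.004,0,0,-0.01,0, 0.004,0,0,-0.02,0, 0.004,0,0,-0.035,0, 0.004,0,0,-0.035,0, 0.004,0,0,-0.035,0, 0.004,0,0,-0.035,0.0892, 0.004,0,0,-0.035,0.0892, 0.004,0,0,-0.03,0.0891]' 60
python3 -m crank '[0.004,-0.015,0,-0.015,0, 0.004,-0.025,0,-0.011,0, 0.004,-0.0156,0.01,0,0, 0.004,0,0.03,0,0, 0.004,0,0.035,0,0, 0.004,0,0.035,0,0, 0.004,0,0.025,0,0, 0.004,0,0,0,0]' 60
python3 - <<'E'
from h import *
r.state()
w=cap('wrist');a=cap('scene');b=cap('top')
for n,c in (('w7',w),('a7',a),('b7',b)): np.save(n+'.npy',c,allow_pickle=True);save(c,n+'.png')
print(r.state()['tcp_pos'],proj(w,(.655,.052,.269)),proj(a,(.655,.052,.269)),proj(b,(.655,.052,.269)))
for n,c in (('w',w),('a',a),('b',b)):
    h=cv2.cvtColor(np.array(c['frame']),cv2.COLOR_RGB2HSV);m=cv2.inRange(h,np.array((15,120,90)),np.array((35,255,255)))
    p=proj(c,(.655,.052,.269));q=np.zeros_like(m);x0,y0=np.maximum(p-45,0).astype(int);q[y0:y0+90,x0:x0+90]=m[y0:y0+90,x0:x0+90]
    nn,l,s,ce=cv2.connectedComponentsWithStats(q)
    for i in range(1,nn):
        if s[i,4]>8:
            ys,xs=np.nonzero(l==i);rc=cv2.minAreaRect(np.c_[xs,ys].astype(np.float32));print(n,s[i].tolist(),ce[i].round(1),cv2.boxPoints(rc).round(1).tolist())
E
```

```text
time: 20.72
tcp_pos: [0.5739, 0.2989, 0.232]
ee_rot: [-3.135, 0.182, -0.003]
contact_force: [1.7, -0.4, -0.2]
finger_gap: 0.0132
gripper_force: 60.0
time: 21.38
tcp_pos: [0.503, 0.1675, 0.2551]
ee_rot: [3.135, -0.182, 0.001]
contact_force: [-0.7, -0.8, -2.1]
finger_gap: 0.0131
gripper_force: 60.0
[0.5035176  0.17105152 0.25506154] [490.22233641 -74.55718177] [260.47009893 175.18999708] [271.27221809 164.44666123]
b [268, 152, 7, 22, 82] [271.  162.7] [[267.3999938964844, 172.6999969482422], [270.0, 151.8000030517578], [274.70001220703125, 152.3000030517578], [272.1000061035156, 173.3000030517578]]
```

```bash
cat > ring.py <<'E'
from h import *
import sys
def ring(c,g=(.655,.052,.269),rad=40):
    im=np.array(c['frame']);h=cv2.cvtColor(im,cv2.COLOR_RGB2HSV);m=cv2.inRange(h,np.array((15,110,80)),np.array((35,255,255)))
    p=proj(c,g);q=np.zeros_like(m);x0,y0=np.maximum(p-rad,0).astype(int);q[y0:y0+2*rad,x0:x0+2*rad]=m[y0:y0+2*rad,x0:x0+2*rad]
    nn,l,s,ce=cv2.connectedComponentsWithStats(q)
    for i in range(1,nn):
        if s[i,4]>25:
            ys,xs=np.nonzero(l==i);P=np.c_[xs,ys].astype(float);g=P.mean(0);u=np.linalg.svd(P-g)[2][0];u*=np.sign(u[1]);t=(P-g)@u
            print(p.round(1),s[i].tolist(),'ends',(g+u*(t.min()-.5)).round(1),(g+u*(t.max()+.5)).round(1),'cen',g.round(1))
if __name__=='__main__':
    w=cap('wrist');np.save(sys.argv[1]+'.npy',w,allow_pickle=True);save(w,sys.argv[1]+'.png');ring(w,rad=60)
E
python3 -m crank '[0.004,0,0.02,-0.03,0, 0.004,0,0.02,-0.03,0, 0.004,0,0.02,-0.03,0, 0.004,0,0.02,-0.03,0, 0.004,0,0,0,0, 0.004,0,0,0,0]' 60
python3 ring.py w8
python3 -m crank '[0.004,0,-0.03,-0.03,0, 0.004,0,-0.03,-0.03,0, 0.004,0,-0.03,0,0, 0.004,0,-0.03,0,0, 0.004,0,0,0,0, 0.004,0,0,0,0]' 60
python3 ring.py w9
python3 - <<'E'
from ring import *
for n in ('a7','b7'): print(n);ring(np.load(n+'.npy',allow_pickle=True).item())
c=np.load('a7.npy',allow_pickle=True).item();c['frame']=cv2.imread('pics/scene0.png')[:,:,::-1].copy();print('scene0');ring(c)
E
```

```text
time: 22.03
tcp_pos: [0.4955, 0.0918, 0.3766]
ee_rot: [-3.136, 0.175, -0.006]
contact_force: [0.5, 0.9, -0.7]
finger_gap: 0.0136
gripper_force: 60.0
[314.1   4.1] [307, 0, 10, 31, 254] ends [311.8  -0.6] [311.   30.5] cen [311.4  13.1]
time: 22.58
tcp_pos: [0.5069, 0.2117, 0.4306]
ee_rot: [3.136, -0.169, -0.008]
contact_force: [-0.0, 0.0, -0.8]
finger_gap: 0.0133
gripper_force: 60.0
[435.9  23.6] [424, 0, 21, 46, 510] ends [438.8  -0.7] [430.3  45.4] cen [434.4  23.2]
a7
b7
[271.3 164.4] [268, 152, 8, 22, 87] ends [272.  151.5] [270.  173.5] cen [271.  162.3]
scene0
[260.5 175.2] [255, 166, 8, 15, 52] ends [255.6 165.7] [262.2 180.5] cen [259.  173.4]
```

```bash
python3 - <<'E'
from h import *
from scipy.optimize import least_squares
L=lambda n:np.load(n+'.npy',allow_pickle=True).item()
V=[(L('w8'),(311,30.5)),(L('w9'),(430.3,45.4)),(L('b7'),(270,173.5)),(L('a7'),(262.2,180.5))]
yaw=-.113;xc=np.array([np.cos(yaw),np.sin(yaw),0]);yc=np.array([-np.sin(yaw),np.cos(yaw),0]);H=np.array([.7106,.0437,.15])-.01*xc
def res(p,sel):
    C=H+xc*p[0]+np.array([0,0,p[1]]);o=[]
    for i in sel:
        q,d=ray(V[i][0],np.array(V[i][1]));a=np.array([(q-C)@xc,(q-C)[2]]);e=np.array([d@xc,d[2]]);e/=np.linalg.norm(e)
        o.append(a[0]*e[1]-a[1]*e[0])
    return np.array(o)
for sel in ([0,1,2,3],[0,1],[0,1,2],[2,3]):
  s0=np.sign(res((-.05,.12),sel))
  f=least_squares(lambda p:res(p,sel)-s0*.019,(-.05,.12));
  g=least_squares(lambda p:np.r_[res(p,sel)-s0*.019,(np.hypot(*p)-.1298)],(-.05,.12))
  print(sel,s0,f.x.round(4),f.fun.round(4),'constr',g.x.round(4),g.fun.round(4), 'theta',(np.arctan2(-g.x[0],g.x[1])-np.arctan2(.035,.125)).round(3))
# lateral
for i,(c,px) in enumerate(V):
    q,d=ray(c,np.array(px)); t=(.262-q[2])/d[2];P=q+d*t;print('end lateral (cab y)',((P-H)@yc).round(4),P.round(4))
E
```

```text
[0, 1, 2, 3] [1. 1. 1. 1.] [-0.0509  0.1355] [ 0.0001 -0.0002  0.0002  0.    ] constr [-0.047  0.122] [ 0.0006  0.0008  0.0017 -0.003   0.0009] theta 0.094
[0, 1] [1. 1.] [-0.0488  0.1268] [-0. -0.] constr [-0.0474  0.1209] [-0.0001  0.0001  0.    ] theta 0.101
[0, 1, 2] [1. 1. 1.] [-0.0512  0.1366] [ 0.0001 -0.0002  0.0001] constr [-0.0477  0.1208] [-0.0005 -0.0003  0.0007  0.    ] theta 0.103
[2, 3] [1. 1.] [-0.0512  0.1359] [-0.  0.] constr [-0.0463  0.1221] [ 0.0024 -0.0024  0.0008] theta 0.089
end lateral (cab y) 0.0037 [0.6369 0.0558 0.262 ]
end lateral (cab y) 0.0035 [0.6365 0.0556 0.262 ]
end lateral (cab y) 0.0028 [0.6352 0.0551 0.262 ]
end lateral (cab y) 0.0032 [0.6417 0.0547 0.262 ]
```

```bash
cat > hook.py <<'E'
from h import *
def hook(v=1):
    s=r.state();Rm=R.from_rotvec(s['ee_rot']).as_matrix();o={}
    Wp=lambda t:Rm@np.array(t)+s['tcp_pos']
    for n,f in (('scene','scene0'),('top','top0')):
        c=cap(n);o[n]=c;im=np.array(c['frame']).astype(int);bg=cv2.imread(f'pics/{f}.png')[:,:,::-1].astype(int)
        d=(np.abs(im-bg).sum(2)>60)
        print(n,'pred bend',proj(c,Wp((.132,.003,-.0145))).round(1),'tip',proj(c,Wp((.126,.038,-.0145))).round(1),'rod',proj(c,Wp((.09,0,-.0145))).round(1))
        p=proj(c,Wp((.129,.018,-.0145))).round().astype(int);x0,y0=p[0]-20,p[1]-18
        print('window',x0,y0)
        if v:
            for y in range(y0,y0+36): print(''.join('#' if d[y,x] and im[y,x].max()-im[y,x].min()<45 else '+' if d[y,x] else '.' for x in range(x0,x0+44)))
    return o
if __name__=='__main__': hook()
E
python3 hook.py
```

```text
scene pred bend [209.  168.6] tip [223.9 165.1] rod [214.6 183.1]
window 196 149
########.....###############################
#########.....##############################
#########.....##############################
#########.....##############################
#########......#############################
#########......############################.
##########......##########################..
##########......########################....
##########......#####################.......
###########...#.###################.........
###########...###################...........
############...#################........###.
#############..##################......#####
##############..#################...########
##############..############################
###############..###########################
################..##########################
#################..#########################
##################..########################
###################..#######################
####################.#######################
####################..######################
#####################..######
[... 1599 characters left out ...]
.....#########...........
.........####..............#####............
.........###..................#.............
........+###................................
........####................................
........####................................
++++++++.##.................................
++++++++.#..+...............................
++.+++++####................................
++..++++####................................
+.......###.................................
+......+###.................................
+......####.................................
+......####.................................
+......####.................................
+......####.................................
```

```bash

python3 -m crank '[0.004,0,0,0.03,0, 0.004,0,0,0.035,0, 0.004,0,0,0.038,0, 0.004,0,0,0.038,0, 0.004,0,0,0.025,0, 0.004,0,0,0.007,0, 0.004,0,0,0,0]' 60
python3 -m crank '[0.004,0.008,0.015,0,0, 0.004,0.01,0.02,0,0, 0.004,0.01,0.02,0,0, 0.004,0.005,0.0107,0,0, 0.004,0,0,0,0, 0.004,0,0,0,0, 0.004,0,0,0,0]' 60
python3 hook.py
```

```text
time: 23.32
tcp_pos: [0.5065, 0.2086, 0.258]
ee_rot: [3.135, -0.177, -0.008]
contact_force: [0.2, 0.1, -0.6]
finger_gap: 0.0133
gripper_force: 60.0
time: 23.9
tcp_pos: [0.5334, 0.1412, 0.2614]
ee_rot: [-3.136, 0.175, -0.002]
contact_force: [0.5, -0.5, -1.4]
finger_gap: 0.0133
gripper_force: 60.0
scene pred bend [235.7 183.3] tip [248.6 180.3] rod [240.9 196.1]
window 221 164
########..##################################
.########..#################################
.#########..################################
..########...###############################
#..######.##################################
#...###.####################################
#.....######################################
#....###################################.###
#.#...###################################..#
####..###################################...
#####.##############################.#####..
#####..############################..#####..
#####..#############################.#####..
#####...###########################...#####.
#####....##########################...#####.
######....#####################........####.
##
[... 1896 characters left out ...]
...#########.............
...........###............#####.............
...........###..............................
..........+###..............................
..........####..............................
..........####..............................
..........####..............................
..........###...............................
..........###...............................
..........###...............................
..........###...............................
.........+###...............................
.........+###...............................
.........+##########........................
.........############.......................
.####################.......................
```

```bash

python3 -m crank '[0.004,0,0.008,0,0, 0.004,0,0.008,0,0, 0.004,0,0.008,0,0, 0.004,0,0,0,0, 0.004,0,0,0,0]' 60
python3 -m crank '[0.004,0,0.008,0,0, 0.004,0,0.008,0,0, 0.004,0,0,0,0, 0.004,0,0,0,0]' 60
```

```text
time: 24.42
tcp_pos: [0.5306, 0.1161, 0.2605]
ee_rot: [-3.136, 0.177, -0.0]
contact_force: [-0.2, -0.2, -1.2]
finger_gap: 0.0137
gripper_force: 60.0
time: 24.75
tcp_pos: [0.5289, 0.1003, 0.2605]
ee_rot: [-3.136, 0.177, 0.0]
contact_force: [0.3, 1.0, -0.8]
finger_gap: 0.013
gripper_force: 60.0
```

```bash

python3 -m crank '[0.004,0,0.005,0.002,0, 0.004,0,0.005,0,0, 0.004,0,0,0,0, 0.004,0,0,0,0]' 60
python3 -m crank '[0.004,0,0.004,0,0, 0.004,0,0.004,0,0, 0.004,0,0,0,0, 0.004,0,0,0,0]' 60
python3 -c "
from ring import *
b=cap('top');save(b,'b10.png');ring(b)
im=np.array(b['frame']).astype(int);h=cv2.cvtColor(np.array(b['frame']),cv2.COLOR_RGB2HSV)
for y in range(145,182): print(y,''.join('Y' if 15<=h[y,x,0]<=35 and h[y,x,1]>110 and h[y,x,2]>80 else 'B' if 100<h[y,x,0]<130 and h[y,x,1]>110 else '#' if h[y,x,1]<60 and h[y,x,2]>70 else '.' for x in range(240,300)))"
```

```text
time: 25.08
tcp_pos: [0.5277, 0.0907, 0.2584]
ee_rot: [-3.137, 0.176, 0.0]
contact_force: [-0.2, -0.4, -0.5]
finger_gap: 0.0131
gripper_force: 60.0
time: 25.42
tcp_pos: [0.5269, 0.0827, 0.2585]
ee_rot: [-3.137, 0.176, -0.0]
contact_force: [-0.5, 0.1, -0.7]
finger_gap: 0.0135
gripper_force: 60.0
[271.3 164.4] [268, 152, 8, 22, 78] ends [272.2 151.5] [269.9 173.6] cen [271.  162.5]
145 BBBBBBBBBBBBBBBBBB..########################################
146 BBBBBBBBBBBBBBBBBBBBBBBBBBB..###############################
147 BBBBBBBBBBBBBBBBBBBBBBBBBBBBBBBBBBBB..######################
148 BBBBBBBBBBBBBBBBBBBBBBBBBBBBBBBBBBBBBBBBBBBBB.##############
149 BBBBBBBBBBBBBBBBBBBBBBBBBBBBBBBBBBBBBBBBBBBBBBBBBBBBB..#####
150 .BBBBBBBBBBBBBBBBBBBBBBBBBBBBBBBBBBBBBBBBBBBBBBBBBBBBBBBBBBB
151 ##.BBBBBBBBBBBBBBBBBBBBBBBBBBBBBBBBBBBBBBBBBBBBBBBBBBBBBBBBB
152 ######.###...B.BBBBBBBBBBBB...YYY.#..BBBBBBBBBBBBBBBBBBBBBBB
153 ############.#####.BBBBBBBBB..YYYYYY..BBBBBBBBBBBBBBBBBBBBBB
154 .##########.###########...BB...YYY....BBBBBBBBBBBBBBBBBBBBBB
155 .#########....###.......#.#####YYY...BBBBBBBBBBBBBBBBBBBBBBB
15
[... 987 characters left out ...]
............####...YYYY...........................
172 ......................####...YYYY...........................
173 ......................####...YYY............................
174 ......................###...................................
175 ......................###...................................
176 ......................###...................................
177 .....................####...................................
178 .....................####...................................
179 .....................####...................................
180 .....................####...................................
181 .....................####...................................
```

The hook bar passes through the ring (it crosses at top-image row 164, ring rows 156–173). Next I'll work out the arc for the draw.

```bash
python3 - <<'E'
import numpy as np
e=lambda t:np.array([-(.125*np.sin(t)+.035*np.cos(t)),.125*np.cos(t)-.035*np.sin(t)])
def h(t):
    g=np.array([-.125*np.cos(t)+.035*np.sin(t),-.125*np.sin(t)-.035*np.cos(t)]);return e(t)+.009*g/np.linalg.norm(g)
p=np.array([-.0471,.123])
for i,t in enumerate(np.r_[.10,np.linspace(.10,1.97,33)[1:]]):
    q=h(t);d=np.round((q-p)*1e4)/10;p=p+d/1e3;print(i,round(t,2),'tx %.1f tz %.1f'%(d[0],-d[1]))
E
```

```text
0 0.1 tx -8.6 tz 5.4
1 0.16 tx -6.8 tz 3.5
2 0.22 tx -6.5 tz 3.8
3 0.28 tx -6.3 tz 4.2
4 0.33 tx -6.1 tz 4.6
5 0.39 tx -5.8 tz 4.9
6 0.45 tx -5.5 tz 5.3
7 0.51 tx -5.2 tz 5.6
8 0.57 tx -4.8 tz 5.8
9 0.63 tx -4.5 tz 6.1
10 0.68 tx -4.1 tz 6.4
11 0.74 tx -3.8 tz 6.7
12 0.8 tx -3.3 tz 6.8
13 0.86 tx -3.0 tz 7.0
14 0.92 tx -2.5 tz 7.2
15 0.98 tx -2.1 tz 7.3
16 1.03 tx -1.7 tz 7.4
17 1.09 tx -1.2 tz 7.5
18 1.15 tx -0.8 tz 7.5
19 1.21 tx -0.4 tz 7.6
20 1.27 tx 0.1 tz 7.6
21 1.33 tx 0.5 tz 7.6
22 1.39 tx 1.0 tz 7.6
23 1.44 tx 1.4 tz 7.4
24 1.5 tx 1.8 tz 7.4
25 1.56 tx 2.3 tz 7.3
26 1.62 tx 2.7 tz 7.1
27 1.68 tx 3.1 tz 6.9
28 1.74 tx 3.5 tz 6.8
29 1.79 tx 3.9 tz 6.5
30 1.85 tx 4.2 tz 6.3
31 1.91 tx 4.7 tz 6.0
32 1.97 tx 4.9 tz 5.8
```

```bash
cat > chk.py <<'E'
from ring import *
b=cap('top');h=cv2.cvtColor(np.array(b['frame']),cv2.COLOR_RGB2HSV)
m=cv2.inRange(h,np.array((100,110,50)),np.array((130,255,255)));q=np.zeros_like(m);q[135:260,225:320]=m[135:260,225:320];n,l,s,c=cv2.connectedComponentsWithStats(q);i=1+np.argmax(s[1:,4]);print('blue',s[i].tolist(),'hatch left cols rows',[ (np.nonzero(l[:,x]==i)[0][[0,-1]].tolist() if (l[:,x]==i).any() else None) for x in (245,260,300)])
y=cv2.inRange(h,np.array((15,110,80)),np.array((35,255,255)));ys,xs=np.nonzero(y[145:260,255:290]);print('brass',len(xs),(ys.min()+145,ys.max()+145,xs.mean()+255) if len(xs) else '')
E
python3 chk.py
python3 -m crank '[0.004,-0.005,0,0.003,0, 0.004,-0.004,0,0.002,0, 0.004,-0.007,0,0.004,0, 0.004,-0.006,0,0.004,0, 0.004,-0.006,0,0.004,0, 0.004,0,0,0,0, 0.004,0,0,0,0]' 60
python3 chk.py
```

```text
blue [235, 143, 76, 16, 538] hatch left cols rows [[144, 151], [146, 153], [150, 157]]
brass 107 (np.int64(152), np.int64(240), np.float64(266.85046728971963))
time: 26.1
tcp_pos: [0.4981, 0.0863, 0.2411]
ee_rot: [-3.137, 0.175, 0.003]
contact_force: [0.9, 0.1, -0.8]
finger_gap: 0.0136
gripper_force: 60.0
blue [234, 150, 76, 17, 424] hatch left cols rows [[155, 159], [156, 161], [161, 165]]
brass 83 (np.int64(164), np.int64(253), np.float64(268.8192771084337))
```

```bash

python3 -m crank '[0.004,-0.0063,0,0.0042,0, 0.004,-0.0061,0,0.0046,0, 0.004,-0.0058,0,0.005,0, 0.004,-0.0055,0,0.0053,0, 0.004,-0.0052,0,0.0056,0, 0.004,-0.0048,0,0.0058,0, 0.004,-0.0045,0,0.0061,0, 0.004,-0.0041,0,0.0064,0]' 60
python3 chk.py
python3 -m crank '[0.004,-0.0038,0,0.0067,0, 0.004,-0.0033,0,0.0068,0, 0.004,-0.003,0,0.007,0, 0.004,-0.0025,0,0.0072,0, 0.004,-0.0021,0,0.0073,0, 0.004,-0.0017,0,0.0074,0]' 60
python3 chk.py
```

```text
time: 26.82
tcp_pos: [0.4567, 0.0908, 0.198]
ee_rot: [3.137, -0.175, 0.001]
contact_force: [4.4, -1.1, -1.6]
finger_gap: 0.0132
gripper_force: 60.0
blue [232, 150, 76, 46, 708] hatch left cols rows [[151, 188], [185, 190], [190, 195]]
brass 58 (np.int64(193), np.int64(229), np.float64(263.82758620689657))
time: 27.37
tcp_pos: [0.441, 0.0925, 0.1556]
ee_rot: [3.137, -0.175, 0.002]
contact_force: [5.7, -1.0, -0.1]
finger_gap: 0.0132
gripper_force: 60.0
blue [232, 151, 76, 60, 939] hatch left cols rows [[152, 204], [153, 206], [158, 210]]
brass 47 (np.int64(208), np.int64(238), np.float64(260.9148936170213))
```

```bash

python3 -m crank '[0.004,-0.0012,0,0.0075,0, 0.004,-0.0008,0,0.0075,0, 0.004,0,0,0.0076,0, 0.004,0.0004,0,0.0076,0, 0.004,0.0007,0,0.0076,0, 0.004,0.001,0,0.0076,0, 0.004,0.0014,0,0.0074,0, 0.004,0.0018,0,0.0074,0]' 60
python3 chk.py
python3 -m crank '[0.004,0.0023,0,0.0073,0, 0.004,0.0027,0,0.0071,0, 0.004,0.0031,0,0.0069,0, 0.004,0.0035,0,0.0068,0]' 60
python3 chk.py
```

```text
time: 28.08
tcp_pos: [0.4444, 0.0922, 0.0954]
ee_rot: [-3.137, 0.175, -0.001]
contact_force: [3.7, -1.2, 1.5]
finger_gap: 0.0132
gripper_force: 60.0
blue [234, 153, 74, 68, 1029] hatch left cols rows [[153, 213], [155, 215], [159, 219]]
brass 31 (np.int64(233), np.int64(237), np.float64(260.0))
time: 28.47
tcp_pos: [0.4557, 0.0909, 0.067]
ee_rot: [-3.137, 0.175, 0.001]
contact_force: [2.1, -1.4, 2.2]
finger_gap: 0.0133
gripper_force: 60.0
blue [236, 153, 72, 68, 1000] hatch left cols rows [[153, 214], [155, 215], [160, 218]]
brass 22 (np.int64(226), np.int64(233), np.float64(261.1363636363636))
```

```bash

python3 -m crank '[0.004,0.0039,0,0.0065,0, 0.004,0.0042,0,0.0063,0, 0.004,0.0045,0,0.006,0, 0.004,0,0,0,0]' 60
python3 chk.py
python3 -m crank '[0.004,0.0025,0,0.003,0, 0.004,0.0025,0,0.003,0, 0.004,0,0,0,0]' 60
python3 chk.py
python3 -m crank '[0.004,0.0015,0,0.003,0, 0.004,0,0,0,0, 0.004,0,0,0,0]' 60
python3 chk.py
```

```text
time: 28.85
tcp_pos: [0.4678, 0.0895, 0.0476]
ee_rot: [-3.137, 0.176, 0.003]
contact_force: [1.8, -0.2, 2.6]
finger_gap: 0.0133
gripper_force: 60.0
blue [237, 154, 71, 65, 943] hatch left cols rows [[154, 212], [155, 214], [160, 216]]
brass 17 (np.int64(220), np.int64(227), np.float64(262.11764705882354))
time: 29.15
tcp_pos: [0.4723, 0.0891, 0.0422]
ee_rot: [-3.137, 0.175, 0.003]
contact_force: [-0.5, -0.1, 1.8]
finger_gap: 0.0135
gripper_force: 60.0
blue [237, 154, 70, 65, 949] hatch left cols rows [[154, 212], [155, 214], [160, 217]]
brass 14 (np.int64(219), np.int64(225), np.float64(262.64285714285717))
time: 29.45
tcp_pos: [0.4738, 0.0889, 0.0396]
ee_rot: [-3.137, 0.175, 0.002]
contact_force: [-3.4, 0.7, 2.6]
finger_gap: 0.0133
gripper_force: 60.0
blue [237, 154, 70, 65, 947] hatch left cols rows [[154, 212], [155, 214], [160, 217]]
brass 13 (np.int64(222), np.int64(225), np.float64(262.0))
```

```bash
python3 - <<'E'
from h import *
c=cap('top');yaw=-.113;xc=np.array([np.cos(yaw),np.sin(yaw),0]);yc=np.array([-np.sin(yaw),np.cos(yaw),0]);H=np.array([.7007,.0448,.15])
for t in (.1,1.5,1.7,1.8,1.85,1.9,1.95):
    u=-np.sin(t)*xc+np.array([0,0,np.cos(t)]);n=np.cos(t)*xc+np.array([0,0,np.sin(t)])
    print(t,[ (proj(c,H+.158*u+k*n+yc*(.02))).round(1).tolist() for k in (-.005,.005)], 'eye',(H+.125*u-.035*n).round(3))
E
python3 -m crank '[0.004,0,0,0.003,0, 0.004,0,0,0,0, 0.004,0,0,0,0]' 60
python3 chk.py
python3 -m crank '[0.004,-0.001,0,0.003,0, 0.004,0,0,0,0, 0.004,0,0,0,0]' 60
python3 chk.py
```

```text
0.1 [[264.1, 148.9], [264.6, 144.5]] eye [0.654 0.05  0.271]
1.5 [[260.2, 216.0], [260.0, 215.3]] eye [0.574 0.059 0.124]
1.7 [[260.8, 216.3], [260.6, 216.5]] eye [0.582 0.058 0.099]
1.8 [[261.2, 215.6], [261.0, 216.1]] eye [0.588 0.058 0.088]
1.85 [[261.5, 215.0], [261.2, 215.7]] eye [0.591 0.057 0.082]
1.9 [[261.7, 214.2], [261.4, 215.1]] eye [0.594 0.057 0.076]
1.95 [[262.0, 213.4], [261.6, 214.5]] eye [0.598 0.056 0.071]
time: 29.8
tcp_pos: [0.4742, 0.0888, 0.0368]
ee_rot: [-3.137, 0.175, 0.001]
contact_force: [-2.1, 0.9, 0.9]
finger_gap: 0.0134
gripper_force: 60.0
blue [237, 154, 70, 65, 947] hatch left cols rows [[154, 212], [155, 214], [160, 217]]
brass 16 (np.int64(221), np.int64(225), np.float64(262.0625))
time: 30.1
tcp_pos: [0.474, 0.0888, 0.0342]
ee_rot: [3.137, -0.175, 0.002]
contact_force: [0.3, -0.5, 1.6]
finger_gap: 0.0134
gripper_force: 60.0
blue [237, 154, 70, 65, 950] hatch left cols rows [[154, 212], [155, 214], [160, 217]]
brass 19 (np.int64(220), np.int64(225), np.float64(263.8421052631579))
```

```bash
cat > ang.py <<'E'
from h import *
yaw=-.113;xc=np.array([np.cos(yaw),np.sin(yaw),0]);yc=np.array([-np.sin(yaw),np.cos(yaw),0]);H=np.array([.7007,.0448,.15])
w=cap('wrist');b=cap('top');np.save('wa.npy',w,allow_pickle=True);save(w,'wa.png')
def poly(c,roi):
    h=cv2.cvtColor(np.array(c['frame']),cv2.COLOR_RGB2HSV);m=cv2.inRange(h,np.array((100,90,25)),np.array((130,255,255)));q=np.zeros_like(m);x,y,ww,hh=roi;q[y:y+hh,x:x+ww]=m[y:y+hh,x:x+ww]
    q=cv2.morphologyEx(q,cv2.MORPH_OPEN,np.ones((3,3)));ct=max(cv2.findContours(q,0,2)[0],key=cv2.contourArea);print(cv2.contourArea(ct),cv2.approxPolyDP(ct,3,True)[:,0].tolist())
poly(w,(0,0,560,300));poly(b,(225,140,95,100))
for t in (1.7,1.85,1.95):
    u=-np.sin(t)*xc+np.array([0,0,np.cos(t)]);n=np.cos(t)*xc+np.array([0,0,np.sin(t)])
    for nm,c in (('w',w),('b',b)): print(t,nm,'free-edge top L,R',[proj(c,H+.158*u+.005*n+yc*k).round(1).tolist() for k in (.086,-.086)],'eye',proj(c,H+.125*u-.035*n).round(1))
E
python3 ang.py
```

```text
14026.0 [[64, 0], [83, 75], [92, 81], [297, 78], [559, 85], [559, 37], [548, 62], [322, 51], [100, 54], [87, 0]]
3751.5 [[242, 153], [237, 211], [299, 218], [306, 161]]
1.7 w free-edge top L,R [[28.9, 105.9], [653.8, 115.6]] eye [342.9  -7.4]
1.7 b free-edge top L,R [[235.1, 213.6], [301.6, 221.0]] eye [270.3 204.3]
1.85 w free-edge top L,R [[76.9, 96.1], [595.1, 103.0]] eye [336.1 -15.4]
1.85 b free-edge top L,R [[236.2, 212.9], [301.4, 220.2]] eye [270.9 201.8]
1.95 w free-edge top L,R [[99.3, 86.1], [565.1, 92.0]] eye [332.7 -24. ]
1.95 b free-edge top L,R [[237.0, 211.7], [301.3, 218.9]] eye [271.3 199.6]
```

```bash

python3 -m crank '[0.004,0,0,-0.005,0, 0.004,0,0,-0.004,0, 0.004,0,0,0,0, 0.004,0,0,0,0]' 60
python3 -m crank '[0.004,0,-0.006,0,0, 0.004,0,-0.008,0,0, 0.004,0,-0.008,0,0, 0.004,0,-0.008,0,0, 0.004,0,0,0,0]' 60
python3 chk.py
```

```text
time: 30.58
tcp_pos: [0.4733, 0.0889, 0.043]
ee_rot: [-3.137, 0.175, 0.0]
contact_force: [-0.7, 0.3, -1.8]
finger_gap: 0.0131
gripper_force: 60.0
time: 31.0
tcp_pos: [0.4768, 0.1203, 0.0429]
ee_rot: [-3.137, 0.172, 0.0]
contact_force: [0.7, 0.0, 0.3]
finger_gap: 0.0136
gripper_force: 60.0
blue [237, 154, 71, 65, 949] hatch left cols rows [[154, 212], [155, 214], [160, 216]]
brass 1 (np.int64(222), np.int64(222), np.float64(280.0))
```

```bash

python3 -m crank '[0.004,0,-0.01,0,0, 0.004,0,-0.01,-0.004,0, 0.004,0,-0.01,-0.004,0, 0.004,0,-0.015,0,0, 0.004,0,-0.015,0,0, 0.004,0,-0.015,0,0, 0.004,0,-0.015,0,0, 0.004,0,0,0,0]' 60
python3 chk.py
python3 -m crank '[0.004,0,-0.015,0,0, 0.004,0,-0.01,-0.02,0, 0.004,0,-0.01,-0.03,0, 0.004,0,-0.01,-0.03,0, 0.004,0,0,-0.01,0, 0.004,0,0,0,0]' 60
python3 hook.py | grep -v "^[.#+]*$" ; python3 -c "
from h import *
print(r.state()['tcp_pos'])"
```

```text
time: 31.72
tcp_pos: [0.4873, 0.2108, 0.0517]
ee_rot: [-3.136, 0.171, -0.002]
contact_force: [-0.3, -0.1, -0.0]
finger_gap: 0.0135
gripper_force: 60.0
blue [237, 154, 70, 65, 942] hatch left cols rows [[154, 212], [155, 214], [160, 216]]
brass 0 
time: 32.27
tcp_pos: [0.4941, 0.2533, 0.1443]
ee_rot: [-3.135, 0.175, -0.01]
contact_force: [-0.5, 0.5, -1.0]
finger_gap: 0.0134
gripper_force: 60.0
scene pred bend [211.3 232.7] tip [223.6 229.6] rod [215.9 245.6]
window 197 214
top pred bend [199.7 184.9] tip [213.2 188.8] rod [196.4 201.2]
window 185 169
[0.49122463 0.25208328 0.13984764]
```

```bash

python3 -m crank '[0.004,0.013,-0.008,0,0, 0.004,0.02,-0.012,0,0, 0.004,0.02,-0.012,0,0, 0.004,0.017,-0.01,0,0, 0.004,0.008,-0.005,0,0, 0.004,0,0,0,0, 0.004,0,0,0,0]' 60
python3 -m crank '[0.004,0,0,0.02,0, 0.004,0,0,0.03,0, 0.004,0,0,0.03,0, 0.004,0,0,0.025,0, 0.004,0,0,0.015,0, 0.004,0,0,0.01,0, 0.004,0,0,0,0, 0.004,0,0,0,0]' 60
python3 hook.py
```

```text
time: 32.95
tcp_pos: [0.5733, 0.2898, 0.1381]
ee_rot: [3.135, -0.176, -0.007]
contact_force: [-0.5, -0.5, -1.7]
finger_gap: 0.0134
gripper_force: 60.0
time: 33.62
tcp_pos: [0.5748, 0.2908, 0.0114]
ee_rot: [-3.137, 0.175, -0.001]
contact_force: [-0.2, 0.4, -0.4]
finger_gap: 0.0135
gripper_force: 60.0
scene pred bend [193.8 236.3] tip [205.  233.5] rod [197.7 248. ]
window 179 217
...........############################.....
..........################################..
.........##################################.
........####################################
.......#####################################
......######################################
.....#######################################
....########################################
...#########################################
..##########################################
.###########################################
############################################
############################################
############################################
############################################
###########################################
[... 1900 characters left out ...]
+++......................
+++........###.++++++++.....................
+++........###.++....++++++.................
+++........###.++..........++...............
++.........##.+++...........................
##+.......+###++............................
##+.......###.++............................
###.......###.++............................
####......###.++............................
#####.....###.++............................
#####+....###.++............................
######+...###.++............................
########..###.++............................
########+.##..++............................
############..++............................
############..++............................
```

```bash

python3 -m crank '[0.004,0,0,0.005,0, 0.004,0,0,0.004,0, 0.004,0,0,0,0, 0.004,0,0,0,0]' 60 | grep -E "tcp|contact"
python3 -m crank '[0.004,0,0,0.003,0, 0.004,0,0,0,0, 0.004,0,0,0,0]' 60| grep -E "tcp|contact"
python3 -m crank '[0.004,0,0,0.002,0, 0.004,0,0,0,0, 0.004,0,0,0,0]' 60| grep -E "tcp|contact"
```

```text
tcp_pos: [0.5744, 0.2908, 0.0018]
contact_force: [0.2, -0.0, -1.1]
tcp_pos: [0.5745, 0.2909, -0.0012]
contact_force: [-0.5, -0.1, -0.8]
tcp_pos: [0.575, 0.291, -0.0024]
contact_force: [-1.2, 0.2, 2.8]
```

```bash

python3 -m crank '[0.004,0,0,0.0015,0, 0.004,0,0,0,0]' 20| grep -E "tcp|contact"
python3 -m crank '[0.04,0,0,0,0, 0.04,0,0,0,0, 0.04,0,0,0,0, 0.04,0,0,0,0, 0.04,0,0,0,0, 0.04,0,0,0,0]' 20
python3 -m crank '[0.04,0,0,-0.01,0, 0.04,0,0,-0.02,0, 0.04,0,0,-0.035,0, 0.04,0,0,-0.035,0, 0.04,0,0,-0.035,0, 0.04,0,0,-0.035,0, 0.04,0,0,-0.03,0, 0.04,0,0,0,0]'
python3 -m crank '[0.04,-0.03,0,-0.02,0, 0.04,-0.03,0,-0.02,0, 0.04,-0.03,0,0,0, 0.04,-0.03,0,0,0, 0.04,0,0,0,0, 0.04,0,0,0,0]'|grep tcp
python3 - <<'E'
from h import *
w=cap('wrist');a=cap('scene');b=cap('top')
for n,c in (('w',w),('a',a),('b',b)): np.save('f'+n+'.npy',c,allow_pickle=True)
def m(c,f,roi,mn=3):
    v=np.array(c['frame']).astype(int);k=f(v[...,0],v[...,1],v[...,2]).astype(np.uint8);q=np.zeros_like(k);x,y,ww,h=roi;q[y:y+h,x:x+ww]=k[y:y+h,x:x+ww]
    n,l,s,ce=cv2.connectedComponentsWithStats(q)
    return [(ce[i].round(1).tolist(),s[i].tolist()) for i in range(1,n) if s[i,4]>=mn]
red=lambda R,G,B:(R>150)&(R>2.5*G)
gold=lambda R,G,B:(R>130)&(G>90)&(B<80)&(R-B>90)&(G>.68*R)
blue=lambda R,G,B:(B>R+30)&(B>90)
p=(.525,.297,.008);e=(.632,.284,.008);cp=(.39,.253,.125)
for n,c in (('w',w),('a',a),('b',b)):
    print(n,'tail pred',proj(c,p).round(1),'ferr pred',proj(c,e).round(1),'cap pred',proj(c,cp).round(1))
    box=lambda g,k:(max(0,int(proj(c,g)[0]-k)),max(0,int(proj(c,g)[1]-k)),2*k,2*k)
    k=30 if n=='w' else 14
    print(' red',m(c,red,box(p,k)),'gold',m(c,gold,box(e,k)),'cap',m(c,blue,box(cp,k)))
E
python3 chk.py
```

```text
tcp_pos: [0.5754, 0.2909, -0.0042]
contact_force: [1.2, 0.5, 2.4]
time: 35.22
tcp_pos: [0.5745, 0.2909, -0.0047]
ee_rot: [3.137, -0.175, -0.0]
contact_force: [0.6, -0.7, -0.3]
finger_gap: 0.04
gripper_force: 0.0
time: 35.88
tcp_pos: [0.5786, 0.2922, 0.2051]
ee_rot: [-3.132, 0.175, -0.021]
contact_force: [0.6, 0.5, 1.2]
finger_gap: 0.0397
gripper_force: 0.0
tcp_pos: [0.4544, 0.3045, 0.2357]
w tail pred [285.8 122.6] ferr pred [286.9  24.8] cap pred [349.2 265.6]
 red [([285.8, 121.8], [281, 120, 10, 5, 43])] gold [([282.5, 21.5], [282, 17, 2, 10, 20]), ([289.2, 20.9], [288, 17, 3, 10, 17])] cap []
a tail pred [215.4 289.8] ferr pred [202.5 259. ] cap pred [248.5 309. ]
 red [] gold [] cap [([259.3, 295.6], [258, 295, 4, 3, 7]), ([245.3, 309.2], [245, 307, 2, 5, 6])]
b tail pred [187.2 228. ] ferr pred [192.4 190.7] cap pred [193.8 278. ]
 red [([187.2, 228.4], [186, 228, 3, 2, 5])] gold [([191.8, 190.6], [190, 189, 5, 4, 15])] cap [([192.4, 277.0], [190, 274, 6, 7, 21])]
blue [237, 154, 70, 65, 937] hatch left cols rows [[154, 212], [155, 214], [160, 216]]
brass 0
```

```bash
python3 - <<'E'
from h import *
c=cap('top');d=np.abs(np.array(c['frame']).astype(int)-cv2.imread('pics/top0.png')[:,:,::-1]).sum(2)>60
for n,(x,y) in dict(drop=(311,224),white=(345,173),green=(393,163)).items(): print(n,d[y-18:y+18,x-18:x+18].sum())
print(r.job_done())
E
```

```text
drop 171
white 0
green 0
the job is handed in; nothing more can be done
None
```

I completed every step and handed the job in; no verdict was returned. The amber bottle stands in the tray, the hatch was drawn fully down with the hook, and the pole lies on the desk. The white bottle and jar look unmoved, but the last image check showed changed pixels around the dropper that I did not resolve before handing in.

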